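# Shim the rocking bench scale

### The arm

A 6-joint arm with a two-finger parallel gripper is mounted at the origin on the work surface. World frame = base frame: x ahead of the robot, y to its left, z up, the work surface at z = 0. Lengths are in m, angles in rad, forces in N, time in s.
With the tool pointing down it reaches from about 0.375 to 0.9 m from the base axis. Payload 3.1 kg.
Tool frame: the origin (TCP) lies at the very end of the fingers, on their centre line; the grasp point (between the pads) lies 19 mm behind it; y points along the fingers, x is the direction in which the jaws open and shut, and the axes are right-handed (so a half turn about y gives the same grasp; the last joint's range is limited). The gripper opens to 87 mm and grips with 3 to 60 N. Pads are 19 mm wide; open, the fingers measure 117 mm over their backs; the gripper's body (75 mm by 190 mm) begins 51 mm behind the grasp point.
Start: joints at [1.091, 0.527, 1.433, -0, 1.181, -0.178], TCP at [0.185, 0.597, 0.223] pointing down, gripper open.
Joint ranges: [-3.08, 3.08], [-0.75, 2.2], [0.22, 2.44], [-1.43, 4.57], [0, 2.65], [-2.85, 2.85]. Speed limits (rad/s): [2.79, 2.79, 3.14, 3.14, 3.14, 3.14].

### API

Orientations are given as a unit quaternion [x, y, z, w].
In Python, from rig import robot gives the robot as it stands.
- The arm moves only by the shell command python3 -m creep 'ROWS' [FORCE]. ROWS is JSON, a list of rows, each a list of 3 entries, a list of its own where there are three numbers: the shift along the tool's x, y, z in mm, then the turn about the tool's y in rad, then the opening, from 0 (shut) to 1 (fully open). A call has 1 to 8 rows; each row shifts and turns the commanded pose from where the row before left it, along the tool's axes as they then stand; what a row does not reach is not made up. A row lasts 1/10 s, in which the tool goes at most 50 mm and 8.59 degrees, less where a joint would pass 70% of its speed; a pose out of reach is approached as far as the arm can. A call with a gripper value outside its range is refused whole. The fingers move at their own pace and stop on an object; FORCE is the grip in N (left out, the last holds). Time passes only in rows, so rows that do not move let the fingers close. It gives the time, the measured TCP pose, the force and the opening at its end, in the units of the state.
- robot.get_obs(): the state, without advancing time (a new reading comes with each control period).
- robot.camera(name): name is "scene" or "top" or "wrist"; returns a dict with "pixels" (420x560x3 uint8, red, green, blue), "fx", "fy", "cx", "cy" (pixels), "k1" (the pictures are not rectified: a ray, as slopes to the right and down, at radius r is drawn at 1 + k1 r^2 times it, then the intrinsics apply), "position" and "rotation" of the camera in the world. Camera axes: x right, y up, looking along -z (the intrinsics and any distortion apply to the point x, -y, -z); pixel columns grow to the right and rows downward; lengths in m; the calibration is good to about 2 mm. A picture is of the moment at which its call begins. There is no depth.
- robot.hand_in(): hands the job in, once; it reports no verdict.
The state is a dict: "time": time; "q": joint angles; "joint_velocities": joint speeds; "joint_torque": joint torques, N m; "position": TCP position; "tool_rot": TCP orientation; "ft_force": force on the tool from outside, world axes, zero at the start; "moment": the same for the moment, N m; "grip_width": finger opening in m.
Only numpy, scipy, OpenCV 4.12 (cv2) and the standard library are available. Lean on these libraries where they do the work, as an engineer would, in place of code of your own. Each camera call takes 0.05 s, during which the arm holds its last target.

### The job

The bench scale in the jar kitchen rocks because its near left foot has seized too short. Slide the flat blue packer under that foot, then slide the orange wedge, thin end first, in on top of the packer until it is snug and all four feet carry weight, without forcing it, lifting another foot or shoving the scale. Then press down gently on the corner above that foot to check that it no longer rocks, and leave everything standing, with the jars and other things undisturbed.

Things in the scene. Friction and masses are not known exactly. Their poses are not given: they have to be found in the camera images.
- scale: Bench scale, loose, 3.2 to 4.6 kg. Origin: its centre at table level; x runs from its near side (robot side) to its far side, y to the robot's left, z up. Grey base 230 (x) x 230 (y) mm, underside 34 mm above the table. Four round ears, 42 mm wide, 36 to 56 mm above the table, at x = +-135, y = +-95 mm, each with a black rubber foot, 32 mm diameter. A sideways push over some 12 N slides it.
- platter (a point): Centre of the top of the scale's steel platter, 212 (x) x 236 (y) mm, 74 mm above the table. The white display head behind it at the far right is 180 mm tall. The scale stands on three feet; pressing the near left ear with over about 6 N rocks it until the short foot meets the table or shims.
- foot_short: Near left foot of the scale, seized too short. Origin: on this foot's axis at table level while the scale stands level; axes as the scale's. Its rubber pad (32 mm diameter, 12 mm thick, lower rim bevelled 1.5 mm) is stuck at a height that varies: underside 8 to 11 mm above the table. It is free from the near side and from the left; beyond it the space under the base is open, 34 mm high.
- foot_near_right: Near right foot of the scale, standing on the table. Origin: centre of its underside.
- foot_far_left: Far left foot of the scale, standing on the table. Origin: centre of its underside.
- foot_far_right: Far right foot of the scale (diagonally opposite the short one), standing on the table; it lifts when the scale rocks. Origin: centre of its underside.
- corner_top (a point): Centre of the flat top of the near left ear, right above the short foot, 56 mm above the table: the place to press, some 5 to 15 N. The platter's edge is 30 mm further in and 18 mm higher.
- packer: Flat blue plastic packer plate, 110 (x) x 40 (y) x 5 mm (z), 40 g, lying flat. Origin: centre of its underside.
- wedge: Orange plastic wedge shim, 30 mm wide (y), 45 g, flat underside, friction about 0.6. Origin: on the underside right below the middle of its grip lug. From x = +12 mm (7.2 mm thick) the top slopes evenly down to the nose at x = +94 mm (2 mm thick); thick end at x = -12 mm. The lug on the thick end is 18 (x) x 12 (y) mm and reaches from 7.2 to 24.2 mm above the underside.
- wedge_nose (a point): Middle of the wedge's thin edge, on the underside. Once the slope touches the foot, the push needed is about 1.2 times the load on the foot, and grows by about 2 N with every mm; at a push of 6 to 9 N the wedge is snug and holds by friction. Much more lifts another foot of the scale or slides it.
- table: The fixed steel-topped table, top at z = 0; it does not move.
- jug: Steel pouring jug, 110 mm wide, 130 mm tall, upright; bystander. Origin: centre of its underside.
- spanner: Steel spanner, 160 mm long, lying flat; bystander. Origin near its middle, at table level.
- jar_lid: White jar lid, 53 mm diameter, 13 mm tall; bystander. Origin: centre of its underside.
- jar_a: Filled jar with a white lid, 62 mm wide, 77 mm tall; bystander. Origin: centre of its underside.
- jar_b: Filled jar with a white lid, 62 mm wide, 77 mm tall; bystander. Origin: centre of its underside.
- jar_c: Filled jar with a white lid, 62 mm wide, 77 mm tall; bystander. Origin: centre of its underside.
- jar_empty: Empty open glass jar, 62 mm wide, 70 mm tall; bystander. Origin: centre of its underside.
There are look-alikes about, which are no part of the job. There is more than one size of the packer; the one meant has the size given above.

How it is judged:
By the outcome, as a careful person would: the job done as asked, in the order asked, and still so for the second after the job is handed in, with the robot touching nothing.
It also fails if it takes over 72 s, if anything falls off the work surface, if the arm or the gripper's body presses on something with over 40 N, if the wrist force passes 120 N, or if a joint passes its speed limit or range.

## Working session

There is one attempt and no reset: what is moved stays moved. The work goes in short steps, Python scripts to look and compute and a shell command to move; the robot and the scene stay as the last step left them, time stands still between calls to the robot, and variables do not carry over. Pictures are saved under pics/ and viewed, and the job is handed in when it is done.

```bash
ls; mkdir -p pics; python3 - <<'E'
from rig import robot
import cv2
o=robot.get_obs(); print({k:(v if isinstance(v,float) else [round(float(x),3) for x in v] if hasattr(v,'__len__') else v) for k,v in o.items()})
for n in ["scene","top","wrist"]:
    c=robot.camera(n); cv2.imwrite(f"pics/{n}0.png",c["pixels"][:,:,::-1]); print(n,c["fx"],c["fy"],c["cx"],c["cy"],c["k1"],c["position"],c["rotation"])
E
```

```text
pics
{'time': 0.0, 'q': [1.092, 0.528, 1.434, 0.0, 1.181, -0.178], 'joint_velocities': [0.0, -0.001, 0.001, -0.001, 0.001, -0.001], 'joint_torque': [0.0, -44.005, -17.659, 0.063, 0.058, -0.0], 'position': [0.185, 0.596, 0.222], 'tool_rot': [0.57, 0.419, -0.42, -0.569], 'ft_force': [-0.414, -0.253, 0.364], 'moment': [0.011, 0.026, 0.043], 'grip_width': 0.08705769328285662}
scene 394.60158964662344 394.60158964662344 272.8627662218424 210.4174162405739 0.036343940825890764 [ 0.89198003 -0.70688292  1.02598607] [0.33412375 0.08379266 0.23817218 0.90808266]
top 390.8012606420282 390.8012606420282 276.28615773409354 208.5209935479612 -0.0316379399275497 [ 0.40505318 -0.04610896  1.27439204] [-0.03271661  0.02974833  0.70890527 -0.70391617]
wrist 345.7078530602046 345.7078530602046 279.7466863486017 203.92773912499015 -0.0501795178485253 [0.10528167 0.6212027  0.38353104] [-0.1253692  -0.09066114  0.58626581  0.79520785]
```

View pics/scene0.png

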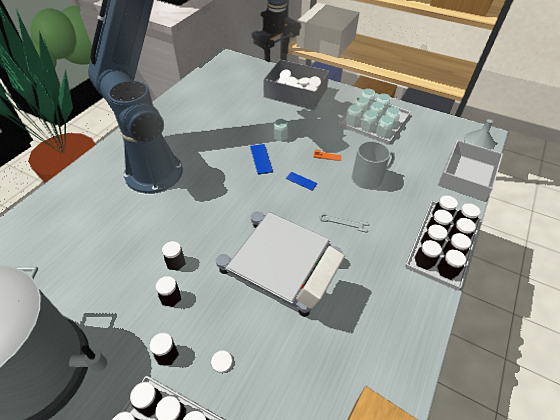

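View pics/top0.png

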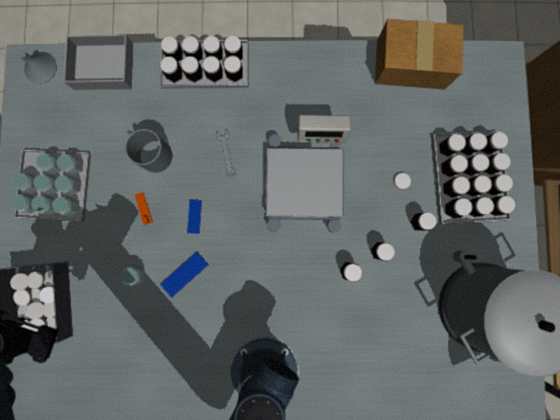

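View pics/wrist0.png

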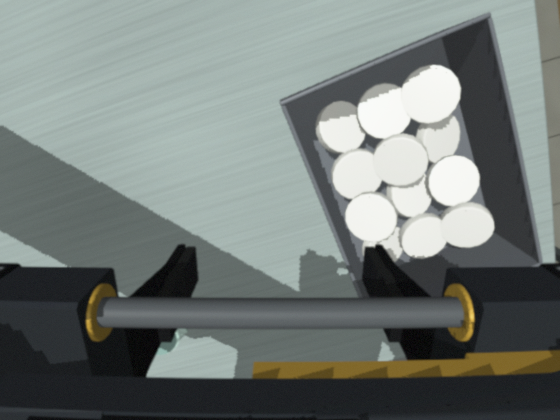

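```bash
cat > h.py <<'E'
import numpy as np, cv2
from scipy.spatial.transform import Rotation as R
from rig import robot
def Rm(c):
    r=np.asarray(c["rotation"],float)
    return R.from_quat(r).as_matrix() if r.size==4 else r
def K(c): return np.array([[c["fx"],0,c["cx"]],[0,c["fy"],c["cy"]],[0,0,1.]]), np.array([c["k1"],0,0,0.])
def rays(c,uv):
    k,d=K(c); s=cv2.undistortPoints(np.asarray(uv,float).reshape(-1,1,2),k,d).reshape(-1,2)
    v=np.c_[s[:,0],-s[:,1],-np.ones(len(s))]@Rm(c).T
    return v
def plane(c,uv,z):
    v=rays(c,uv);p=np.asarray(c["position"]); t=(z-p[2])/v[:,2]
    return p+v*t[:,None]
def proj(c,P):
    q=(np.atleast_2d(P)-np.asarray(c["position"]))@Rm(c); k,d=K(c)
    return cv2.projectPoints(q*[1,-1,-1],np.zeros(3),np.zeros(3),k,d)[0].reshape(-1,2)
def tri(c1,uv1,c2,uv2):
    A=np.zeros((3,3));b=np.zeros(3)
    for c,uv in((c1,uv1),(c2,uv2)):
        v=rays(c,[uv])[0];v/=np.linalg.norm(v);M=np.eye(3)-np.outer(v,v);A+=M;b+=M@np.asarray(c["position"])
    return np.linalg.solve(A,b)
def mask(c,name):
    h=cv2.cvtColor(c["pixels"],cv2.COLOR_RGB2HSV); 
    lo,hi={"blue":((105,120,50),(130,255,255)),"orange":((5,170,90),(18,255,255))}[name]
    return cv2.inRange(h,lo,hi)
def blobs(c,name,z,amin=30):
    m=mask(c,name); out=[]
    for ct in cv2.findContours(m,cv2.RETR_EXTERNAL,cv2.CHAIN_APPROX_NONE)[0]:
        if cv2.contourArea(ct)<amin: continue
        P=plane(c,ct.reshape(-1,2),z)[:,:2]
        r=cv2.minAreaRect((P*1000).astype(np.float32))
        M=cv2.moments(ct); out.append((np.round([M['m10']/M['m00'],M['m01']/M['m00']],1),np.round(r[0],1),np.round(r[1],1),round(r[2],1),cv2.contourArea(ct)))
    return out
def save(c,name,box=None,f=1):
    im=c["pixels"][:,:,::-1]
    if box: im=im[box[1]:box[3],box[0]:box[2]]
    cv2.imwrite("pics/"+name,cv2.resize(im,None,fx=f,fy=f,interpolation=cv2.INTER_CUBIC))
def obs():
    o=robot.get_obs(); print("t",o["time"],"p",np.round(np.array(o["position"])*1000,1),"F",np.round(o["ft_force"],1),"w",round(o["grip_width"]*1000,1)); print(np.round(R.from_quat(o["tool_rot"]).as_matrix(),3).tolist(),np.round(o["q"],2))
    return o
E
python3 - <<'E'
from h import *
obs()
for n in("top","scene"):
    c=robot.camera(n)
    print(n,"blue",*blobs(c,"blue",.005),sep="\n ")
    print(n,"orange",*blobs(c,"orange",.006),sep="\n ")
    if n=="top": save(c,"top_sc.png",(120,110,360,290),3.3)
    else: save(c,"scene_sc.png",(200,120,400,320),3)
E
```

```text
t 0.15 p [184.9 596.4 221.8] F [-0.1 -0.4  0.5] w 87.4
[[0.296, -0.001, -0.955], [0.955, -0.001, 0.296], [-0.002, -1.0, 0.0]] [ 1.09  0.53  1.43  0.    1.18 -0.18]
top
 blue
 (array([183.7, 274.1]), array([307.5, 259. ]), array([ 58.2, 158.6]), 41.5, 831.0)
 (array([194. , 216.3]), array([494. , 227.7]), array([ 39.9, 108.6]), 86.8, 365.0)
top
 orange
 (array([143.1, 208.4]), array([521.5, 395.4]), array([102.9,  29. ]), 18.5, 237.5)
scene
 blue
 (array([301.2, 180.6]), array([494.4, 226.6]), array([ 41.3, 109.2]), 87.0, 214.5)
 (array([261. , 158.7]), array([307.4, 258. ]), array([ 58.6, 162.3]), 42.0, 401.5)
scene
 orange
 (array([326.4, 155.2]), array([521. , 397.3]), array([102.4,  38.4]), 12.7, 117.0)
 (array([ 57.8, 155.1]), array([-384. , -103.7]), array([253.5, 183.6]), 90.0, 1501.5)
```

View pics/top_sc.png

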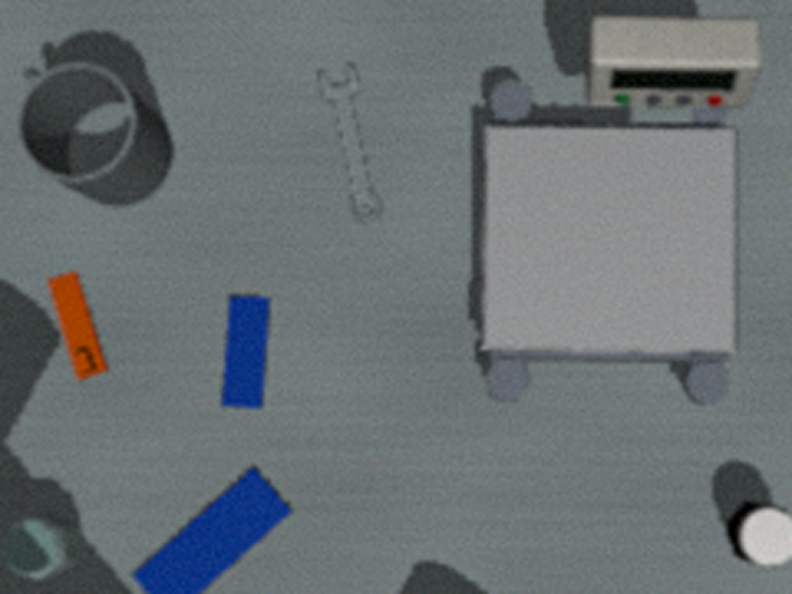

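View pics/scene_sc.png

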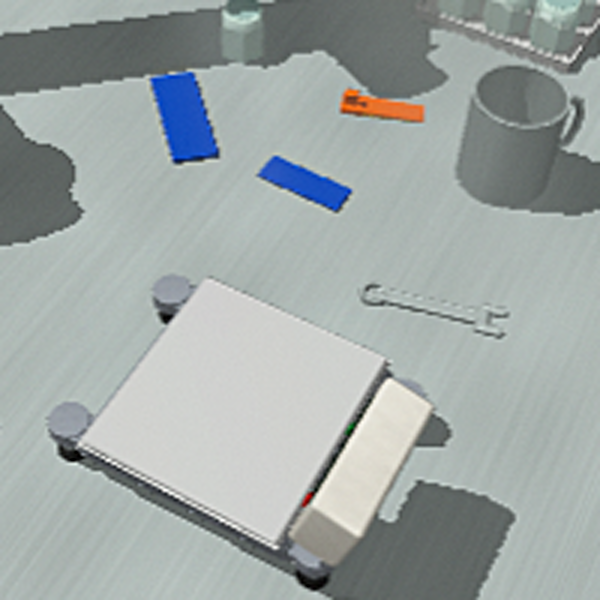

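```bash
python3 - <<'E'
from h import *
c=robot.camera("top"); s=robot.camera("scene")
save(c,"ears.png",(255,125,355,235),5.4)
save(c,"pk.png",(120,180,220,300),5)
T=lambda a:np.array(a)/3.3+[120,110]-.35
e=plane(c,T([[507,378],[707,381],[510,100]]),.056); print(e)
# platter corners
p=plane(c,T([[485.5,127],[735,127],[735,353],[484,351]]),.074);print(p,p.mean(0))
# ears in scene (crop 3x offset 200,120)
e2=plane(s,np.array([[172,292],[69,421]])/3+[200,120]-.33,.056);print(e2)
# wedge edge line
m=mask(c,"orange");ct=max(cv2.findContours(m,0,1)[0],key=cv2.contourArea);ys,xs=np.nonzero(m);P=plane(c,np.c_[xs,ys],.004)[:,:2];u,d,v=np.linalg.svd(P-P.mean(0));print(np.degrees(np.arctan2(v[0,1],v[0,0])),P.mean(0))
E
```

```text
[[ 0.46400608 -0.0316672   0.056     ]
 [ 0.459798   -0.22064308  0.056     ]
 [ 0.73213859 -0.0362105   0.056     ]]
[[ 0.70134065 -0.01295831  0.074     ]
 [ 0.69962533 -0.24955034  0.074     ]
 [ 0.48491714 -0.2447174   0.074     ]
 [ 0.48848773 -0.0105772   0.074     ]] [ 0.59359271 -0.12945081  0.074     ]
[[ 0.46560292 -0.03468893  0.056     ]
 [ 0.46146462 -0.22278927  0.056     ]]
120.32371275893813 [0.61848027 0.23098122]
```

View pics/ears.png

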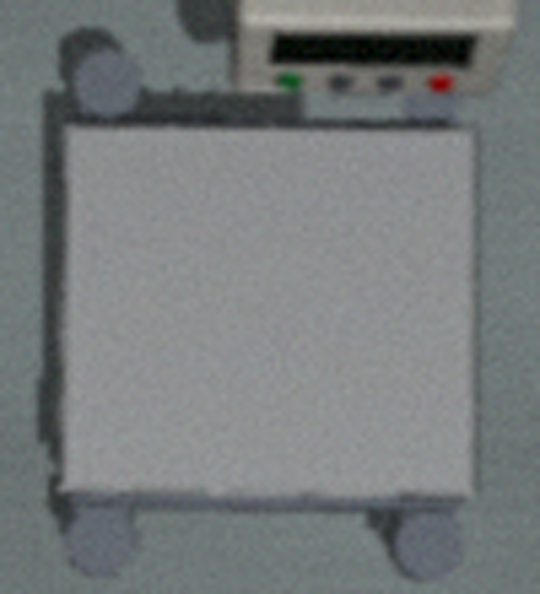

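View pics/pk.png

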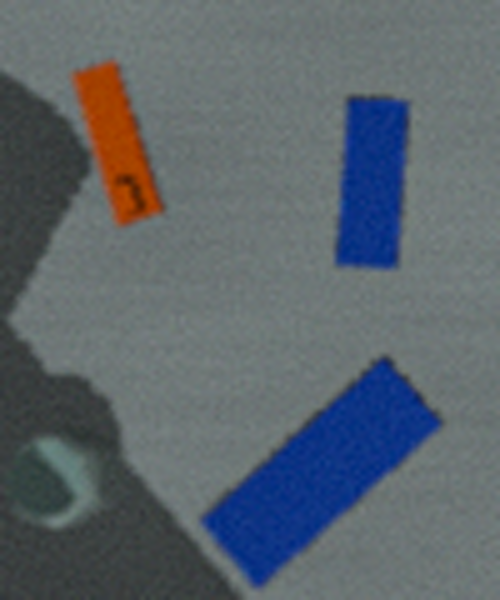

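Blue candidates in the top picture: (194,216), measuring 40x109 mm, and (184,274), measuring 58x159 mm. The first matches 40x110, and the enlarged crop confirms it. The wedge is at (143,208) with its lug at the near end and its nose pointing away. The short foot is the ear at (273,224). Reach near the base is tight, so I'll work from the left side of the foot, which is free.

```bash
python3 -m creep '[[[0,0,0],-0.122,1],[[0,0,0],-0.122,1],[[-40,0,-33],0,1],[[-40,0,-33],0,1],[[-40,0,-33],0,1],[[-40,0,-33],0,1],[[-40,0,-33],0,1],[[-40,0,-33],0,1]]' 25; python3 -m creep '[[[-37,10,-30],0,1],[[-37,20,-30],0,1],[[-37,30,-26],0,1],[[0,35,0],0,1],[[0,30,0],0,1],[[0,0,0],0,1]]'; python3 -c "
from h import *
obs();c=robot.camera('wrist');save(c,'w1.png')"
```

```text
time: 1.15
position: [0.3636, 0.3535, 0.2228]
tool_rot: [0.514, 0.486, -0.485, -0.514]
ft_force: [1.1, 0.8, -1.2]
grip_width: 0.087
time: 1.75
position: [0.437, 0.2422, 0.0975]
tool_rot: [-0.513, -0.483, 0.488, 0.516]
ft_force: [-0.5, -0.3, -0.5]
grip_width: 0.087
t 1.75 p [437.  242.2  97.5] F [-0.5 -0.3 -0.5] w 87.0
[[0.058, -0.008, -0.998], [0.998, -0.002, 0.058], [-0.003, -1.0, 0.008]] [ 0.28  0.56  1.85 -0.    0.74 -1.23]
```

View pics/w1.png

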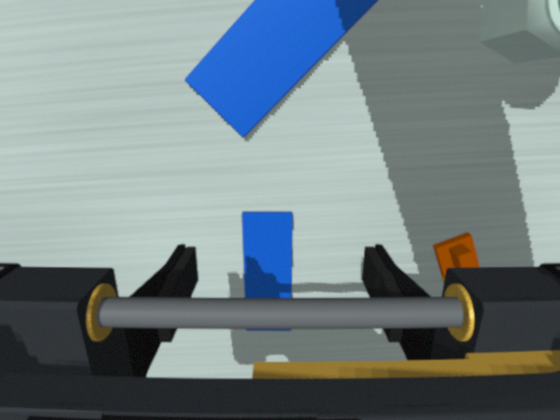

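```bash
python3 -m creep '[[[-11.8,20,-13],0,1],[[0,25,0],0,1],[[0,20,0],0,1],[[0,10,0],0,1],[[0,0,0],0,1],[[0,0,0],0,1]]' 25; python3 -c "
from h import *
obs();c=robot.camera('wrist');save(c,'w2.png');print(blobs(c,'blue',.005))"
```

```text
time: 2.4
position: [0.4525, 0.2317, 0.0267]
tool_rot: [0.514, 0.486, -0.485, -0.513]
ft_force: [-0.2, 0.6, -0.2]
grip_width: 0.0873
t 2.4 p [452.5 231.7  26.7] F [-0.2  0.6 -0.2] w 87.3
[[0.056, 0.002, -0.998], [0.998, 0.001, 0.056], [0.001, -1.0, -0.002]] [ 0.25  0.7   1.87 -0.    0.57 -1.26]
[(array([277.3, 344.8]), array([530.1, 225.4]), array([39.3, 37.5]), 86.9, 1880.0), (array([278. , 260.3]), array([464.2, 229.3]), array([39.7, 48.7]), 86.8, 4838.5), (array([252.9,  42.9]), array([333.7, 228.8]), array([57.5, 80.7]), 41.4, 13121.0)]
```

View pics/w2.png

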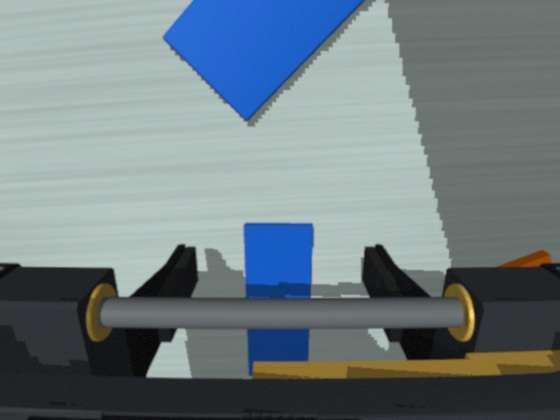

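```bash
python3 -m creep '[[[-1.6,12,0],0,1],[[0,8,0],0,0.7],[[0,4,0],0,0.7],[[0,0,0],0,0.7],[[0,0,0],0,0.7]]' 25; python3 -c "
from h import *
obs()"
```

```text
time: 2.95
position: [0.4514, 0.2294, 0.0013]
tool_rot: [-0.514, -0.485, 0.486, 0.514]
ft_force: [-0.5, 0.4, 0.0]
grip_width: 0.0645
t 2.95 p [451.4 229.4   1.3] F [-0.5  0.4  0. ] w 64.5
[[0.057, -0.001, -0.998], [0.998, -0.0, 0.057], [-0.0, -1.0, 0.001]] [ 0.25  0.75  1.88 -0.    0.51 -1.26]
```

```bash
python3 -m creep '[[[0,0,0],0,0.3],[[0,0,0],0,0.3],[[0,0,0],0,0.3],[[0,0,0],0,0.3],[[0,0,0],0,0.3]]' 25; python3 -m creep '[[[0,-10,0],0,0.3],[[0,-15,0],0,0.3],[[0,-15,0],0,0.3],[[0,0,0],0,0.3]]'; python3 -c "
from h import *
obs();c=robot.camera('wrist');save(c,'w3.png');c=robot.camera('scene');save(c,'s3.png',(200,100,400,260),4)"
```

```text
time: 3.45
position: [0.4517, 0.2295, 0.0017]
tool_rot: [0.514, 0.486, -0.485, -0.514]
ft_force: [0.3, -0.2, 0.2]
grip_width: 0.0391
time: 3.85
position: [0.4528, 0.2299, 0.0435]
tool_rot: [0.515, 0.487, -0.484, -0.513]
ft_force: [0.3, 0.2, 0.2]
grip_width: 0.0392
t 3.85 p [452.8 229.9  43.5] F [0.3 0.2 0.2] w 39.2
[[0.057, 0.004, -0.998], [0.998, 0.001, 0.057], [0.001, -1.0, -0.004]] [ 0.25  0.67  1.87  0.    0.6  -1.26]
```

View pics/w3.png

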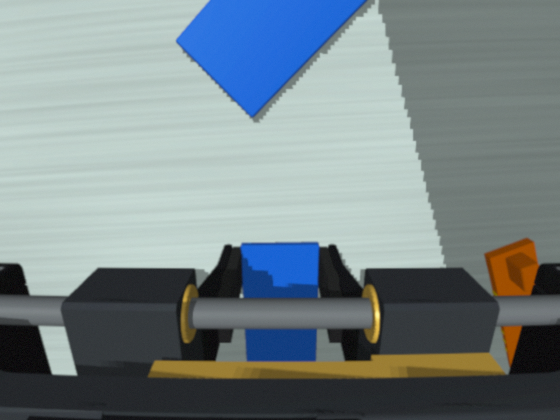

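View pics/s3.png

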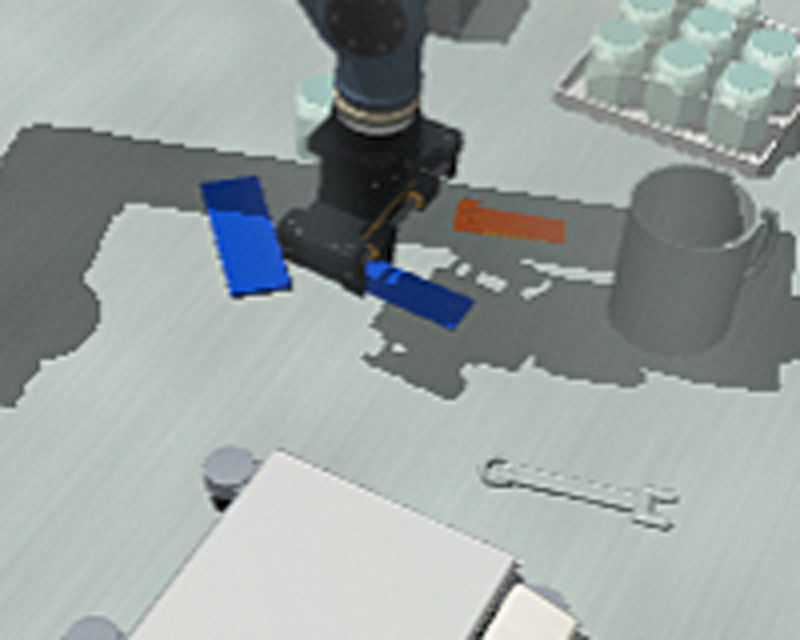

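```bash
python3 -m creep '[[[0,0,0],0.1395,0.3],[[0,0,0],0.1395,0.3],[[0,0,0],0.1395,0.3],[[0,0,0],0.1395,0.3],[[0,0,0],0.1395,0.3],[[0,0,0],0.1395,0.3],[[0,0,0],0.1395,0.3],[[0,0,0],0.1395,0.3]]'; python3 -m creep '[[[0,0,0],0.1395,0.3],[[0,0,0],0.1395,0.3],[[0,0,0],0.1395,0.3],[[6,0,-40],0,0.3],[[6,0,-40],0,0.3],[[5,0,-40],0,0.3],[[0,0,-15],0,0.3],[[0,0,0],0,0.3]]'; python3 -c "
from h import *
obs();c=robot.camera('wrist');save(c,'w4.png');print(blobs(c,'blue',.045));c=robot.camera('scene');save(c,'s4.png',(200,100,400,260),4);c=robot.camera('top');print(blobs(c,'blue',.044))"
```

```text
time: 4.75
position: [0.451, 0.2293, 0.0408]
tool_rot: [0.694, 0.137, -0.138, -0.694]
ft_force: [-0.4, -0.9, -0.8]
grip_width: 0.0389
time: 5.55
position: [0.4657, 0.0922, 0.0409]
tool_rot: [0.707, -0.009, 0.008, -0.707]
ft_force: [-0.3, -0.1, -1.2]
grip_width: 0.0392
t 5.55 p [465.7  92.2  40.9] F [-0.3 -0.1 -1.2] w 39.2
[[1.0, -0.002, 0.025], [-0.025, -0.0, 1.0], [-0.002, -1.0, -0.0]] [-0.04  0.65  1.95 -0.    0.54 -0.02]
[(array([280.7, 344.4]), array([466.2,  43. ]), array([22.7, 39.2]), 88.7, 2285.5), (array([279.7, 269.8]), array([466.7,  89.5]), array([31.8, 40.3]), 89.6, 4151.5), (array([50.1, 35.9]), array([370. , 208.6]), array([46.3, 40.2]), 41.5, 7133.0)]
[(array([254.2, 224.2]), array([465.7,  29.2]), array([63. , 37.8]), 89.6, 226.0)]
```

View pics/w4.png

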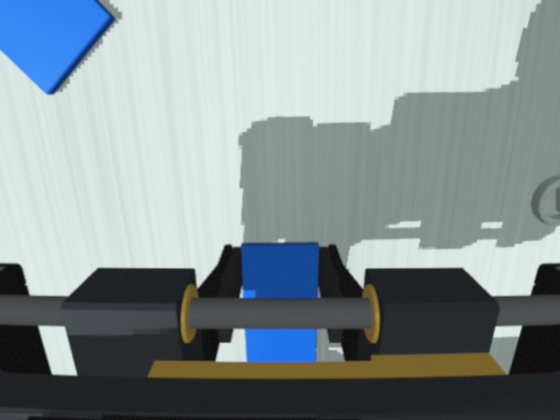

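View pics/s4.png

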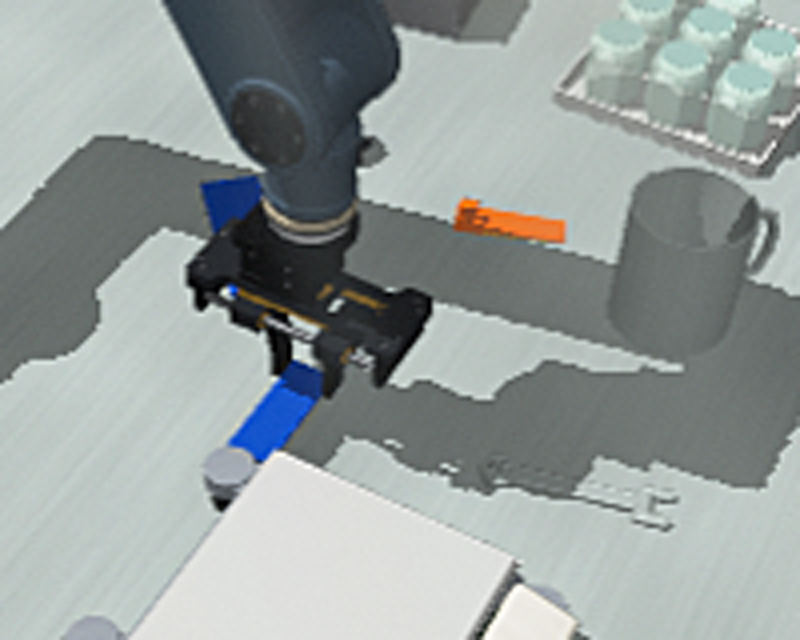

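```bash
python3 -m creep '[[[0,15,0],0,0.3],[[0,14,0],0,0.3],[[0,7,0],0,0.3],[[0,2.5,0],0,0.3],[[0,0,0],0,0.3],[[0,0,0],0,0.3]]'; python3 -c "
from h import *
obs();c=robot.camera('top');print(blobs(c,'blue',.005));save(c,'t5.png',(220,170,320,260),7);c=robot.camera('scene');save(c,'s5.png',(220,160,320,260),6);print(blobs(c,'blue',.005))"
```

```text
time: 6.3
position: [0.4661, 0.0945, 0.0033]
tool_rot: [-0.707, 0.007, -0.007, 0.707]
ft_force: [-0.4, -0.3, -1.0]
grip_width: 0.0394
t 6.3 p [466.1  94.5   3.3] F [-0.4 -0.3 -1. ] w 39.4
[[1.0, 0.001, 0.02], [-0.02, -0.0, 1.0], [0.001, -1.0, 0.0]] [-0.04  0.73  1.96  0.    0.45 -0.02]
[(array([172.5, 287.9]), array([258.4, 290. ]), array([71.3, 41.4]), 89.8, 169.0), (array([255. , 224.5]), array([465.9,  28.4]), array([64.9, 35.8]), 89.6, 203.5)]
[(array([272.1, 206.2]), array([465.8,  63.5]), array([40.9, 87.2]), 1.5, 168.0), (array([257.9, 153.8]), array([290.7, 274.9]), array([ 55.1, 114.7]), 42.0, 189.0)]
```

View pics/t5.png

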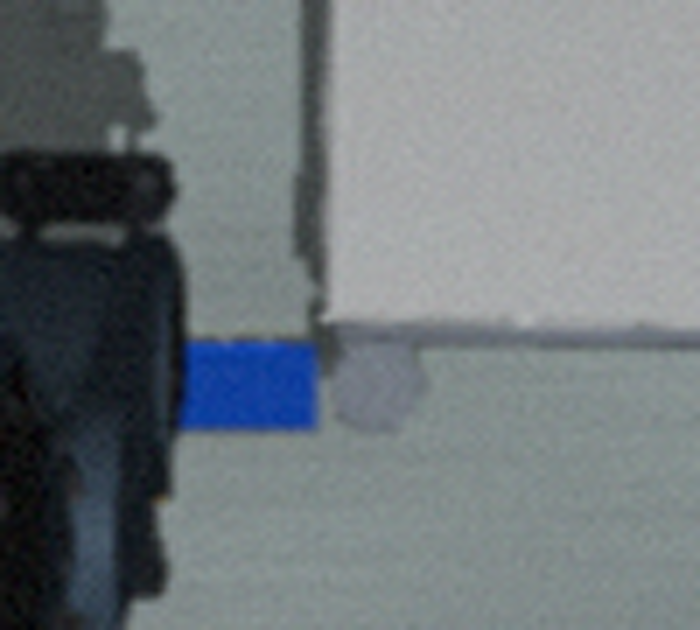

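View pics/s5.png

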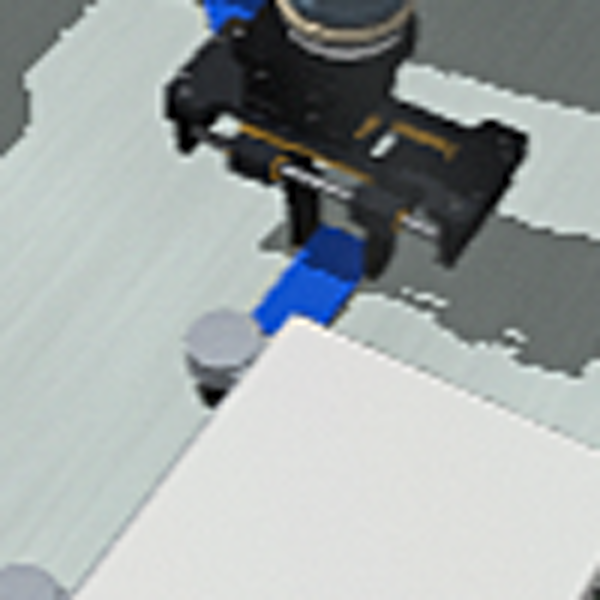

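```bash
python3 -m creep '[[[-1,1.3,0],0,0.3],[[0,0,-4],0,0.3],[[0,0,-8],0,0.3],[[0,0,-10],0,0.3],[[0,0,-10],0,0.3],[[0,0,0],0,0.3]]'; python3 -c "
from h import *
obs()"
```

```text
time: 7.0
position: [0.4644, 0.0606, 0.0017]
tool_rot: [0.707, -0.008, 0.008, -0.707]
ft_force: [-0.1, 0.1, 0.1]
grip_width: 0.0392
t 7.0 p [464.4  60.6   1.7] F [-0.1  0.1  0.1] w 39.2
[[1.0, 0.0, 0.023], [-0.023, -0.0, 1.0], [0.0, -1.0, -0.0]] [-0.11  0.73  1.97 -0.    0.43 -0.09]
```

```bash
python3 -m creep '[[[0.5,0,-7],0,0.3],[[0.3,0,-9],0,0.3],[[0.2,0,-9],0,0.3],[[0,0,0],0,0.3],[[0,0,0],0,0.3]]'; python3 -c "
from h import *
obs();c=robot.camera('top');print(blobs(c,'blue',.005));save(c,'t6.png',(220,170,320,260),7);c=robot.camera('scene');save(c,'s6.png',(220,160,320,260),6);print(blobs(c,'blue',.005))"
```

```text
time: 7.5
position: [0.4647, 0.0368, 0.0017]
tool_rot: [-0.707, 0.008, -0.008, 0.707]
ft_force: [0.3, -0.8, -0.4]
grip_width: 0.0391
t 7.5 p [464.7  36.8   1.7] F [ 0.3 -0.8 -0.4] w 39.1
[[1.0, -0.0, 0.021], [-0.021, 0.0, 1.0], [-0.0, -1.0, 0.0]] [-0.16  0.73  1.98  0.    0.43 -0.14]
[(array([190.1, 276.7]), array([294.8, 235.3]), array([25.9, 25.5]), 89.8, 37.0), (array([280.5, 225.7]), array([463.7, -51.2]), array([16.2, 39. ]), 89.5, 31.5)]
[]
```

View pics/s6.png

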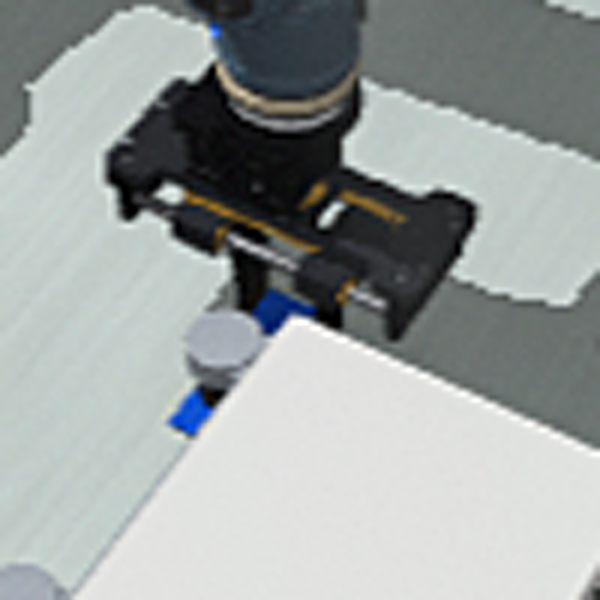

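```bash
python3 -m creep '[[[0,0,0],0,0.6],[[0,0,0],0,0.6],[[0,0,0],0,0.6],[[0,-10,0],0,0.6],[[0,-30,0],0,0.6],[[0,-40,0],0,0.6],[[0,-40,0],0,0.6],[[1,0,35],0,0.6]]'; python3 -m creep '[[[1,0,39],0,0.6],[[1,0,39],0,0.6],[[1,0,39],0,0.6],[[1,0,39],0,0.6],[[1,0,39],0,0.6],[[2,0,39],0,0.6],[[2,0,39],0,0.6],[[2,0,38],0,0.6]]';python3 -c "
from h import *
obs();c=robot.camera('top');print(blobs(c,'blue',.005));save(c,'t7.png',(220,170,320,260),7);c=robot.camera('scene');save(c,'s7.png',(220,160,320,260),6);print(blobs(c,'blue',.005))"
```

```text
time: 8.4
position: [0.4706, 0.07, 0.127]
tool_rot: [0.708, -0.005, 0.013, -0.706]
ft_force: [1.1, 0.2, 0.7]
grip_width: 0.0519
time: 9.2
position: [0.4832, 0.3845, 0.1225]
tool_rot: [0.707, -0.007, 0.007, -0.707]
ft_force: [0.2, 0.4, -0.5]
grip_width: 0.0519
t 9.2 p [483.2 384.5 122.5] F [ 0.2  0.4 -0.5] w 51.9
[[1.0, 0.0, 0.02], [-0.02, -0.0, 1.0], [0.0, -1.0, -0.0]] [ 0.49  0.64  1.54 -0.    0.96  0.51]
[(array([183.7, 274.1]), array([307.7, 259.2]), array([ 58.1, 158.7]), 41.4, 830.0), (array([280.4, 225.8]), array([463.7, -51.2]), array([16.2, 39. ]), 89.5, 32.5), (array([257.9, 225.1]), array([464.2,  15.4]), array([65.1, 39. ]), 89.6, 212.0)]
[(array([266.3, 211.6]), array([464.7,  34. ]), array([39. , 28.5]), 0.2, 32.5), (array([261. , 158.7]), array([307. , 258.2]), array([ 58.8, 163.1]), 42.2, 402.5)]
```

View pics/s7.png

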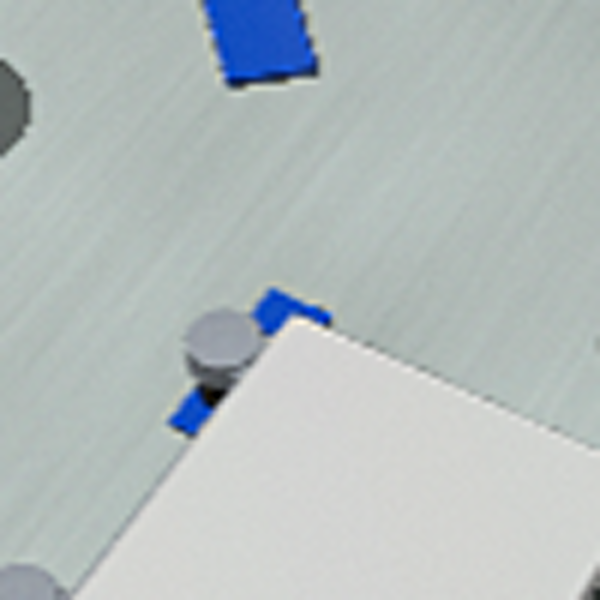

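View pics/t7.png

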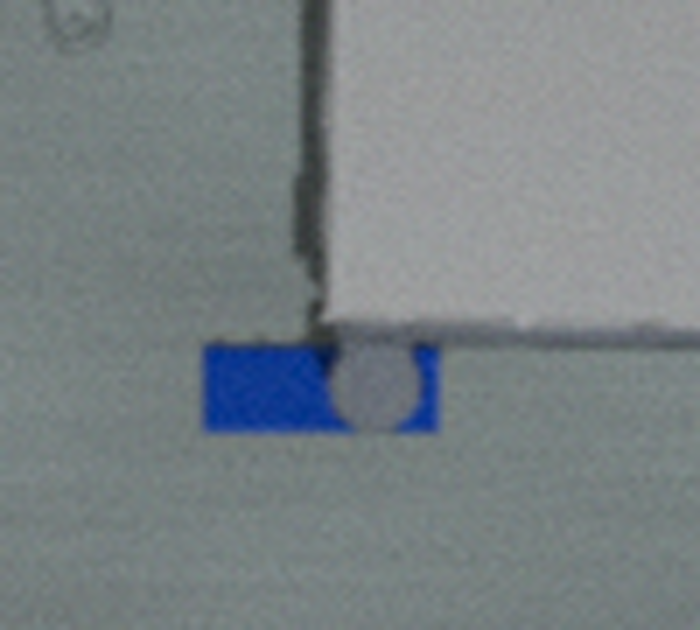

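The packer lies flat under the foot (blue visible on both sides of the ear in the top crop, from 205 to 438 px). Next is the wedge.

```bash
python3 -m creep '[[[0,0,0],-0.1355,0.6],[[0,0,0],-0.1355,0.6],[[0,0,0],-0.1355,0.6],[[0,0,0],-0.1355,0.6],[[0,0,0],-0.1355,0.6],[[0,0,0],-0.1355,0.6],[[0,0,0],-0.1355,0.6],[[0,0,0],-0.1355,0.6]]' 20; python3 -m creep '[[[0,0,0],-0.1355,0.6],[[0,0,0],-0.1355,0.6],[[0,0,0],-0.1355,0.6],[[0,0,0],-0.1355,0.6],[[0,0,0],-0.1355,0.6],[[0,0,0],-0.1355,0.6],[[0,0,0],0,0.6],[[0,0,0],0,0.6]]'
python3 -c "
from h import *
obs();c=robot.camera('wrist');save(c,'w8.png');print(blobs(c,'orange',.005))"
```

```text
time: 10.1
position: [0.4832, 0.3817, 0.1222]
tool_rot: [0.609, 0.36, -0.361, -0.608]
ft_force: [0.7, -0.2, -0.4]
grip_width: 0.0525
time: 10.9
position: [0.4835, 0.3822, 0.1221]
tool_rot: [-0.419, -0.569, 0.57, 0.419]
ft_force: [0.6, -0.2, -0.1]
grip_width: 0.0525
t 10.9 p [483.5 382.2 122.1] F [ 0.6 -0.2 -0.1] w 52.5
[[-0.298, -0.0, -0.955], [0.955, -0.0, -0.298], [-0.0, -1.0, 0.0]] [ 0.49  0.64  1.54 -0.    0.96 -1.39]
[(array([282.6, 237.1]), array([521.4, 395.5]), array([103.3,  29.5]), 18.9, 3462.0)]
```

View pics/w8.png

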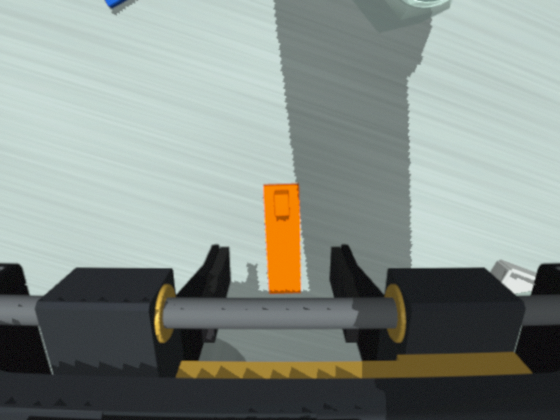

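```bash
python3 -c "
from h import *
c=robot.camera('wrist');save(c,'w9.png',(240,170,330,300),6)
print(plane(c,[[281.5,204]],.0242), plane(c,[[281.5,204]],.0072))
m=mask(c,'orange');ys,xs=np.nonzero(m);P=plane(c,np.c_[xs,ys],.005)[:,:2];u,d,v=np.linalg.svd(P-P.mean(0),full_matrices=False);print(np.degrees(np.arctan2(v[0,1],v[0,0])),P.mean(0))
print(cv2.minAreaRect(P.astype(np.float32)*1000))
"
```

```text
[[0.48313459 0.38255733 0.0242    ]] [[0.48831705 0.38426189 0.0072    ]]
19.23199292677544 [0.5185437  0.39469693]
((521.3977661132812, 395.42926025390625), (103.37604522705078, 29.58625030517578), 18.660411834716797)
```

View pics/w9.png

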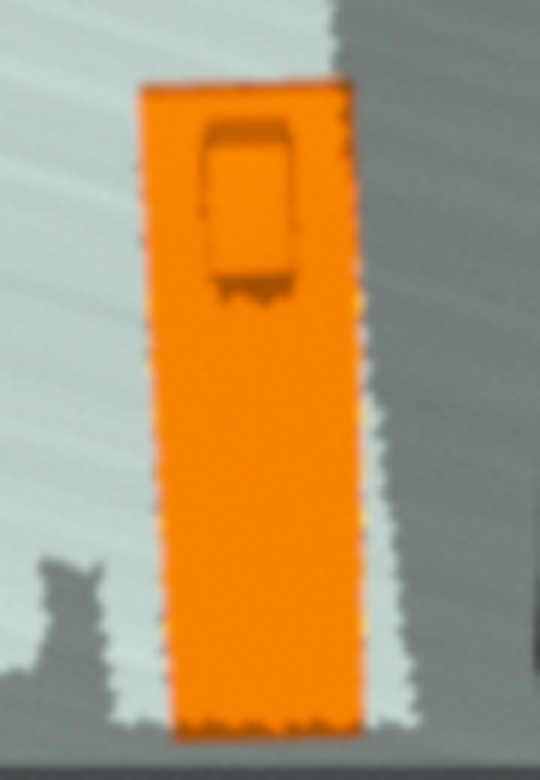

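```bash
python3 -m creep '[[[0.4,20,0.6],-0.025,0.4],[[0,35,0],0,0.4],[[0,30,0],0,0.4],[[0,18,0],0,0.4],[[0,7,0],0,0.4],[[0,0,0],0,0.4],[[0,0,0],0,0.4]]' 20
python3 -c "
from h import *
obs();c=robot.camera('wrist');save(c,'w10.png',(180,170,380,330),4)"
```

```text
time: 11.7
position: [0.4837, 0.3834, 0.0126]
tool_rot: [0.411, 0.576, -0.575, -0.411]
ft_force: [-0.2, -0.2, 0.6]
grip_width: 0.0349
t 11.7 p [483.7 383.4  12.6] F [-0.2 -0.2  0.6] w 34.9
[[-0.324, 0.001, -0.946], [0.946, 0.001, -0.324], [0.0, -1.0, -0.001]] [ 0.49  0.8   1.59  0.    0.75 -1.41]
```

View pics/w10.png

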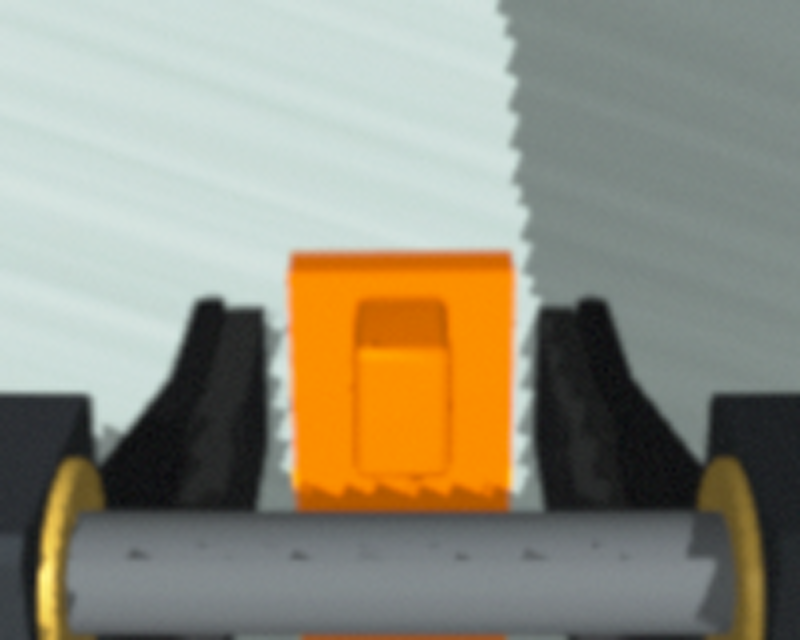

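```bash
python3 -m creep '[[[0,3,0],0,0.4],[[0,0,0],0,0.05],[[0,0,0],0,0.05],[[0,0,0],0,0.05],[[0,0,0],0,0.05],[[0,0,0],0,0.05]]' 20
python3 -c "
from h import *
obs()"
python3 -m creep '[[[0,-15,0],0,0.05],[[0,-25,0],0,0.05],[[0,-20,0],0,0.05],[[0,0,0],0,0.05]]'
python3 -c "
from h import *
obs();c=robot.camera('wrist');save(c,'w11.png');c=robot.camera('scene');save(c,'s11.png',(260,90,400,200),5)"
```

```text
time: 12.35
position: [0.4832, 0.3831, 0.0089]
tool_rot: [0.411, 0.576, -0.575, -0.411]
ft_force: [-0.1, -0.2, 0.6]
grip_width: 0.0121
t 12.35 p [483.2 383.1   8.9] F [-0.1 -0.2  0.6] w 12.1
[[-0.325, 0.0, -0.946], [0.946, 0.0, -0.325], [0.0, -1.0, -0.0]] [ 0.49  0.81  1.59 -0.    0.74 -1.41]
time: 12.75
position: [0.4853, 0.3843, 0.0724]
tool_rot: [0.412, 0.578, -0.573, -0.41]
ft_force: [0.3, 0.5, 0.5]
grip_width: 0.0117
t 12.75 p [485.3 384.3  72.4] F [0.3 0.5 0.5] w 11.7
[[-0.325, 0.006, -0.946], [0.946, 0.003, -0.325], [0.001, -1.0, -0.007]] [ 0.49  0.71  1.57  0.    0.85 -1.41]
```

View pics/w11.png

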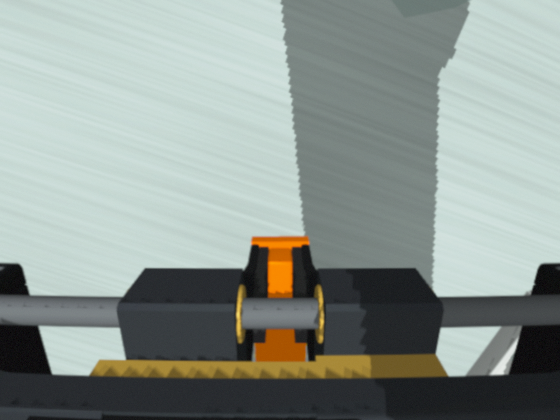

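View pics/s11.png

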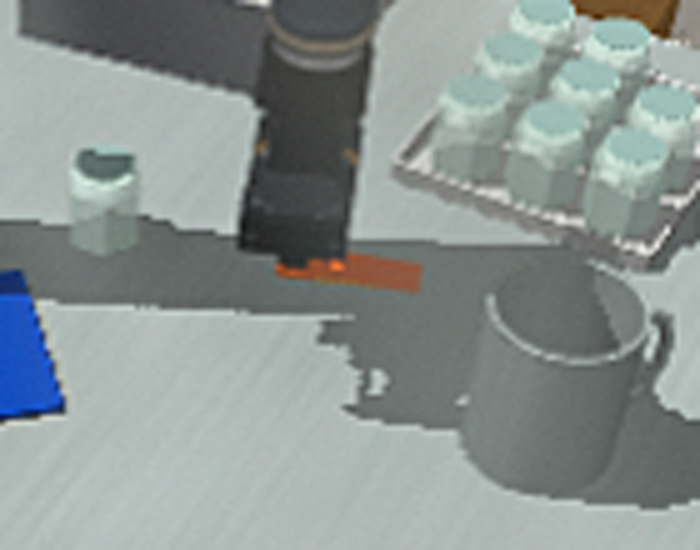

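```bash
python3 -m creep '[[[0,0,0],0.1372,0.05],[[0,0,0],0.1372,0.05],[[0,0,0],0.1372,0.05],[[0,0,0],0.1372,0.05],[[0,0,0],0.1372,0.05],[[0,0,0],0.1372,0.05],[[0,0,0],0.1372,0.05],[[0,0,0],0.1372,0.05]]'; python3 -m creep '[[[0,0,0],0.1372,0.05],[[0,0,0],0.1372,0.05],[[0,0,0],0.1372,0.05],[[0,0,0],0.1372,0.05],[[0,0,0],0.1372,0.05],[[0,0,0],0.1372,0.05],[[0,0,0],0,0.05]]'
python3 -m creep '[[[-2,0,-35],0,0.05],[[-2,0,-35],0,0.05],[[-2,0,-35],0,0.05],[[-2,0,-35],0,0.05],[[-2,0,-35],0,0.05],[[-1,0,-35],0,0.05],[[-1,0,-35],0,0.05],[[-1,0,-30],0,0.05]]'
python3 -m creep '[[[0,0,-20],0,0.05],[[0,0,0],0,0.05],[[0,0,0],0,0.05]]'
python3 -c "
from h import *
obs();c=robot.camera('wrist');save(c,'w12.png');c=robot.camera('scene');save(c,'s12.png',(200,140,340,240),5);c=robot.camera('top');print(blobs(c,'orange',.068))"
```

```text
time: 13.65
position: [0.482, 0.3825, 0.0672]
tool_rot: [0.652, 0.274, -0.276, -0.651]
ft_force: [1.1, -0.4, -0.5]
grip_width: 0.0119
time: 14.35
position: [0.4822, 0.3825, 0.0674]
tool_rot: [0.708, -0.008, 0.006, -0.707]
ft_force: [-0.7, -0.7, -0.9]
grip_width: 0.0118
time: 15.15
position: [0.464, 0.1068, 0.0682]
tool_rot: [0.707, -0.006, 0.005, -0.707]
ft_force: [0.2, 0.4, -0.2]
grip_width: 0.0115
time: 15.45
position: [0.4642, 0.0882, 0.0684]
tool_rot: [-0.707, 0.007, -0.006, 0.707]
ft_force: [0.6, 0.6, -0.5]
grip_width: 0.0117
t 15.45 p [464.2  88.2  68.4] F [ 0.6  0.6 -0.5] w 11.7
[[1.0, -0.001, 0.019], [-0.019, 0.0, 1.0], [-0.001, -1.0, 0.0]] [-0.05  0.6   1.94  0.    0.61 -0.03]
[(array([254.9, 224.3]), array([462.9,  26.2]), array([58.7, 27.8]), 89.6, 152.0)]
```

View pics/w12.png

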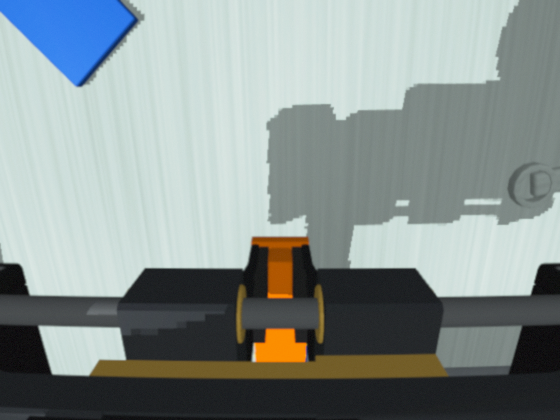

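View pics/s12.png

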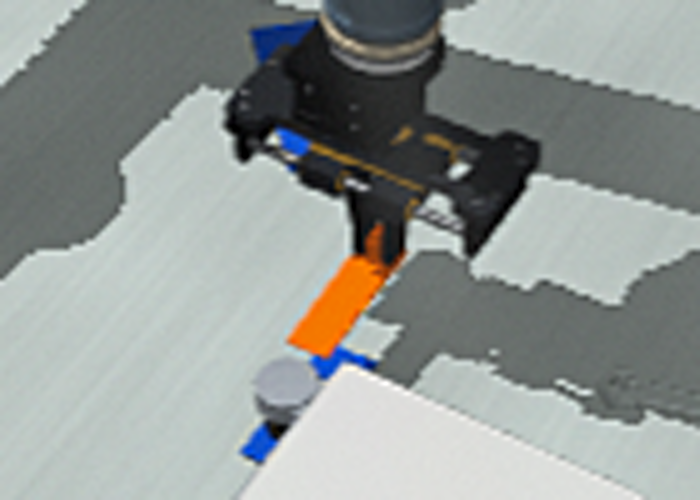

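```bash
python3 -m creep '[[[2.4,10,3],0,0.05],[[0,20,0],0,0.05],[[0,15,0],0,0.05],[[0,5,0],0,0.05],[[0,0,0],0,0.05],[[0,0,0],0,0.05]]'
python3 -c "
from h import *
obs();c=robot.camera('scene');save(c,'s13.png',(230,170,310,240),8);c=robot.camera('top');save(c,'t13.png',(220,180,300,250),8);print(blobs(c,'orange',.011));print(blobs(c,'blue',.005))"
```

```text
time: 16.2
position: [0.467, 0.0917, 0.0188]
tool_rot: [0.707, -0.007, 0.007, -0.707]
ft_force: [-0.0, -0.5, -0.2]
grip_width: 0.0117
t 16.2 p [467.   91.7  18.8] F [-0.  -0.5 -0.2] w 11.7
[[1.0, 0.0, 0.019], [-0.019, -0.0, 1.0], [0.0, -1.0, -0.0]] [-0.04  0.7   1.95 -0.    0.49 -0.02]
[(array([255., 224.]), array([467.2,  28. ]), array([58.2, 25.9]), 89.6, 132.5)]
[(array([280.4, 225.8]), array([463.7, -51.2]), array([16.2, 39. ]), 89.5, 32.5), (array([261.5, 229.3]), array([464.2,  15.3]), array([65., 39.]), 89.6, 30.5)]
```

View pics/s13.png

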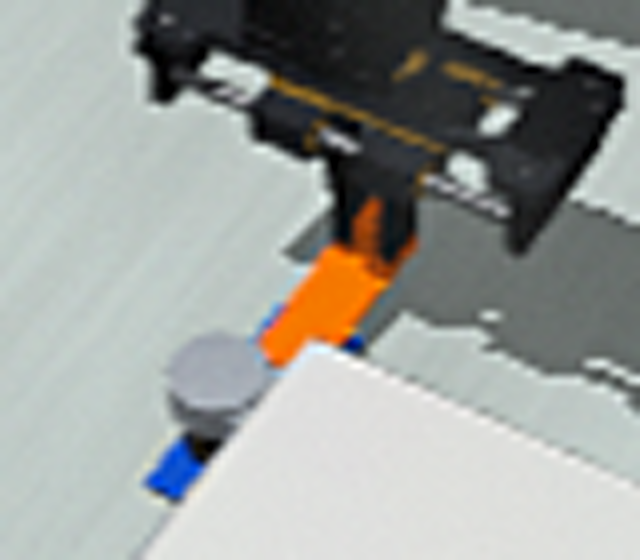

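View pics/t13.png

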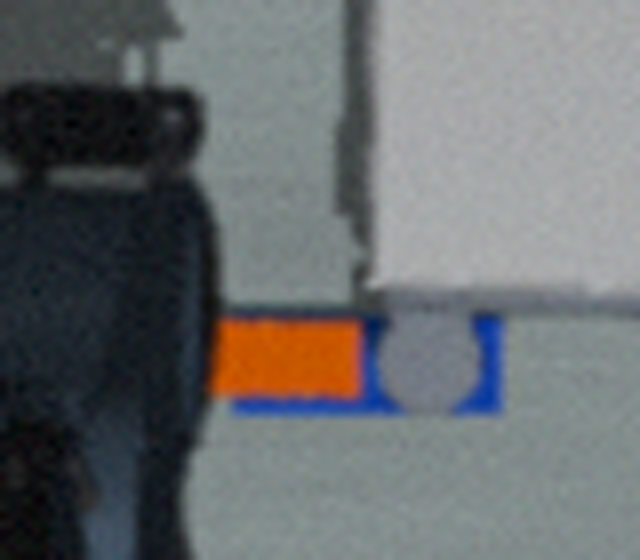

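```bash
python3 -m creep '[[[-2,2.5,0],0,0.05],[[0,1.5,0],0,0.05],[[0,0,0],0,0.05],[[0,0,0],0,0.05]]'
python3 -c "
from h import *
obs()"
python3 -m creep '[[[0,0,-5],0,0.05],[[0,0,-5],0,0.05],[[0,0,0],0,0.05],[[0,0,0],0,0.05]]'
python3 -c "
from h import *
obs();c=robot.camera('top');save(c,'t14.png',(220,180,300,250),8);print(blobs(c,'orange',.007))"
```

```text
time: 16.7
position: [0.4649, 0.0913, 0.0148]
tool_rot: [0.707, -0.007, 0.007, -0.707]
ft_force: [-0.0, -0.4, 0.1]
grip_width: 0.0119
t 16.7 p [464.9  91.3  14.8] F [-0.  -0.4  0.1] w 11.9
[[1.0, 0.0, 0.019], [-0.019, -0.0, 1.0], [0.0, -1.0, -0.0]] [-0.04  0.71  1.96 -0.    0.48 -0.02]
time: 17.1
position: [0.4647, 0.0811, 0.0148]
tool_rot: [-0.707, 0.007, -0.007, 0.707]
ft_force: [0.6, -0.2, -1.0]
grip_width: 0.0116
t 17.1 p [464.7  81.1  14.8] F [ 0.6 -0.2 -1. ] w 11.6
[[1.0, 0.0, 0.02], [-0.02, 0.0, 1.0], [0.0, -1.0, 0.0]] [-0.06  0.71  1.96  0.    0.47 -0.04]
[(array([258.4, 225.2]), array([464.1,  16.9]), array([55.1, 26. ]), 89.6, 117.5)]
```

View pics/t14.png

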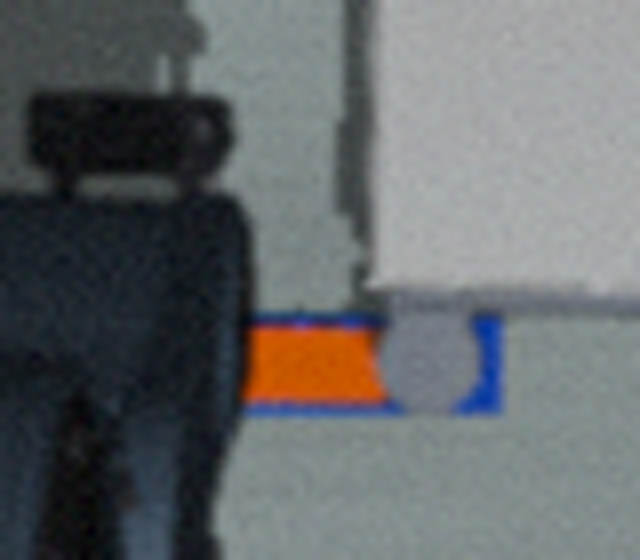

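```bash
python3 -m creep '[[[0,0.5,-3],0,0.05],[[0,0,-3],0,0.05],[[0,0,0],0,0.05],[[0,0,0],0,0.05]]'
python3 -c "
from h import *
obs()"
python3 -m creep '[[[0,0,-3],0,0.05],[[0,0,-3],0,0.05],[[0,0,0],0,0.05],[[0,0,0],0,0.05]]'
python3 -c "
from h import *
obs();c=robot.camera('top');save(c,'t15.png',(220,180,300,250),8);print(blobs(c,'orange',.007));print(blobs(c,'blue',.005,10))"
```

```text
time: 17.55
position: [0.4645, 0.0753, 0.0142]
tool_rot: [-0.707, 0.007, -0.007, 0.707]
ft_force: [-0.6, -0.7, -0.5]
grip_width: 0.0118
t 17.55 p [464.5  75.3  14.2] F [-0.6 -0.7 -0.5] w 11.8
[[1.0, -0.0, 0.02], [-0.02, 0.0, 1.0], [-0.0, -1.0, 0.0]] [-0.08  0.71  1.97  0.    0.47 -0.06]
time: 17.95
position: [0.4644, 0.0692, 0.0142]
tool_rot: [-0.707, 0.007, -0.007, 0.707]
ft_force: [-0.0, 0.2, -0.4]
grip_width: 0.0119
t 17.95 p [464.4  69.2  14.2] F [-0.   0.2 -0.4] w 11.9
[[1.0, -0.0, 0.02], [-0.02, 0.0, 1.0], [-0.0, -1.0, 0.0]] [-0.09  0.71  1.97  0.    0.47 -0.07]
[(array([260.8, 225.2]), array([464.1,   8.8]), array([39., 26.]), 89.6, 81.0)]
[(array([175.7, 290. ]), array([253.9, 283.2]), array([23.5, 21.4]), 80.5, 23.5), (array([280.4, 225.8]), array([463.7, -51.2]), array([16.2, 39. ]), 89.5, 32.5)]
```

```bash
python3 -m creep '[[[0,0,-2],0,0.05],[[0,0,-2],0,0.05],[[0,0,0],0,0.05],[[0,0,0],0,0.05]]'
python3 -c "
from h import *
obs()"
python3 -m creep '[[[0,0,0],0,0.25],[[0,0,0],0,0.25],[[0,0,0],0,0.25]]'
python3 -c "
from h import *
obs();c=robot.camera('wrist');save(c,'w16.png',(180,170,380,330),4);c=robot.camera('scene');save(c,'s16.png',(230,170,310,240),8)"
```

```text
time: 18.4
position: [0.4644, 0.0653, 0.0143]
tool_rot: [-0.707, 0.007, -0.007, 0.707]
ft_force: [-0.4, -0.4, -0.5]
grip_width: 0.0118
t 18.4 p [464.4  65.3  14.3] F [-0.4 -0.4 -0.5] w 11.8
[[1.0, 0.0, 0.02], [-0.02, 0.0, 1.0], [0.0, -1.0, 0.0]] [-0.1   0.71  1.97  0.    0.46 -0.08]
time: 18.7
position: [0.4644, 0.0654, 0.0143]
tool_rot: [0.707, -0.007, 0.007, -0.707]
ft_force: [0.5, 0.9, -0.8]
grip_width: 0.0208
t 18.7 p [464.4  65.4  14.3] F [ 0.5  0.9 -0.8] w 20.8
[[1.0, 0.0, 0.019], [-0.019, -0.0, 1.0], [0.0, -1.0, -0.0]] [-0.1   0.71  1.97 -0.    0.46 -0.08]
```

View pics/w16.png

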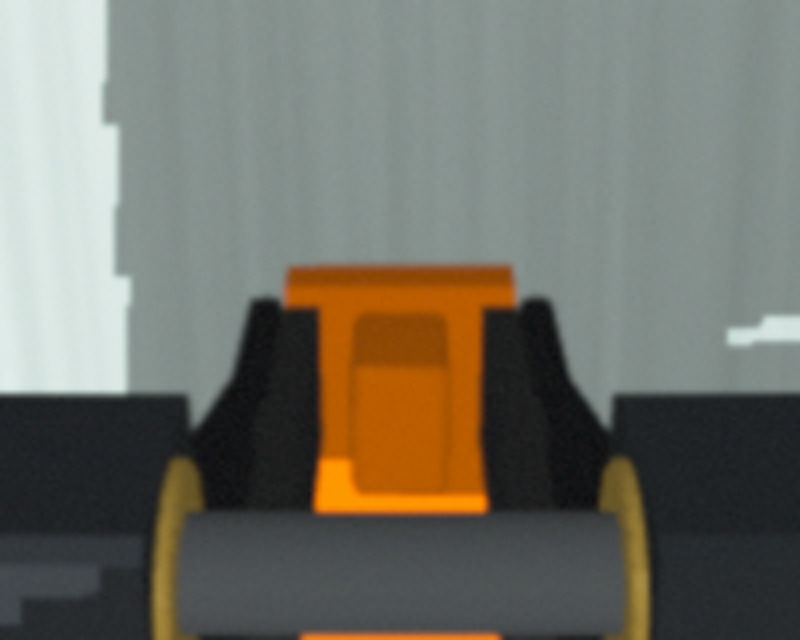

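View pics/s16.png

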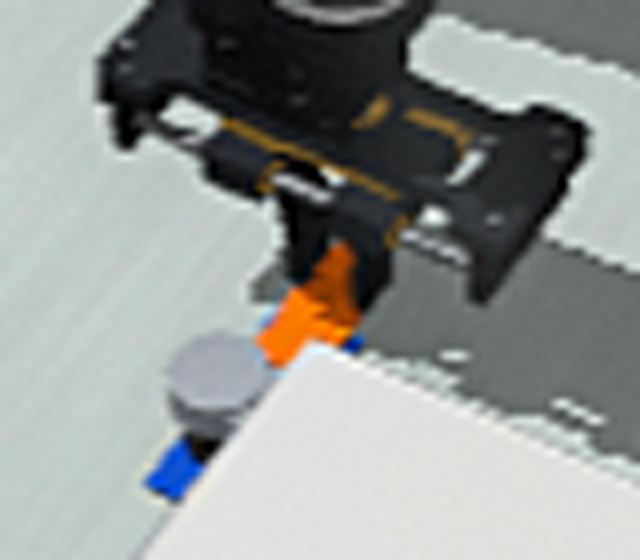

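```bash
cat > ft.py <<'E'
from h import *
f=[];p=[]
for i in range(6):
    robot.camera('wrist');o=robot.get_obs();f.append(o['ft_force']);p.append(o['position'])
print('t %.2f'%o['time'],'F',np.round(np.mean(f,0),2),'sd',np.round(np.std(f,0),2),'p',np.round(np.mean(p,0)*1000,2),'w',round(o['grip_width']*1000,1))
E
python3 -m creep '[[[0,0,0],0,0.05],[[0,0,0],0,0.05],[[0,0,0],0,0.05]]' 12; python3 ft.py
python3 -m creep '[[[0,0,-2],0,0.05],[[0,0,-2],0,0.05],[[0,0,0],0,0.05]]'; python3 ft.py
```

```text
time: 19.1
position: [0.4643, 0.0654, 0.0143]
tool_rot: [0.707, -0.007, 0.007, -0.707]
ft_force: [0.2, -0.2, -0.4]
grip_width: 0.0118
t 19.40 F [ 0.12 -0.11 -0.04] sd [0.46 0.31 0.34] p [464.33  65.38  14.26] w 12.0
time: 19.7
position: [0.4643, 0.0611, 0.0142]
tool_rot: [0.707, -0.007, 0.007, -0.707]
ft_force: [-0.1, -0.5, 1.3]
grip_width: 0.0116
t 20.00 F [-0.11 -0.17  0.25] sd [0.31 0.42 0.3 ] p [464.3   61.24  14.26] w 11.8
```

```bash
python3 -m creep '[[[0,0,-2],0,0.05],[[0,0,-2],0,0.05],[[0,0,0],0,0.05]]'; python3 ft.py
python3 -m creep '[[[0,0,-2],0,0.05],[[0,0,-1],0,0.05],[[0,0,0],0,0.05]]'; python3 ft.py
```

```text
time: 20.3
position: [0.4642, 0.0571, 0.0143]
tool_rot: [0.707, -0.007, 0.007, -0.707]
ft_force: [-0.3, 0.0, 0.7]
grip_width: 0.0119
t 20.60 F [-0.21 -0.31  0.32] sd [0.42 0.1  0.79] p [464.2   57.26  14.25] w 11.9
time: 20.9
position: [0.4641, 0.0542, 0.0143]
tool_rot: [0.707, -0.007, 0.007, -0.707]
ft_force: [-0.4, -1.2, 0.8]
grip_width: 0.0117
t 21.20 F [-0.05 -0.47  0.52] sd [0.36 0.42 0.34] p [464.12  54.29  14.26] w 11.9
```

```bash
for i in 1 ; do python3 -m creep '[[[0,0,-2],0,0.05],[[0,0,-1],0,0.05],[[0,0,0],0,0.05]]'; done; python3 ft.py
python3 -m creep '[[[0,0,-2],0,0.05],[[0,0,-1],0,0.05],[[0,0,0],0,0.05]]'; python3 ft.py
```

```text
time: 21.5
position: [0.4641, 0.0512, 0.0143]
tool_rot: [0.707, -0.007, 0.007, -0.707]
ft_force: [0.1, -0.8, -0.3]
grip_width: 0.0118
t 21.80 F [-0.21 -0.47  0.56] sd [0.51 0.43 0.57] p [464.08  51.28  14.26] w 11.8
time: 22.1
position: [0.464, 0.0482, 0.0143]
tool_rot: [0.707, -0.007, 0.007, -0.707]
ft_force: [-0.6, -0.4, 0.9]
grip_width: 0.0121
t 22.40 F [-0.03 -0.55  0.6 ] sd [0.55 0.23 0.47] p [464.03  48.28  14.25] w 11.9
```

```bash
python3 -m creep '[[[0,0,-2],0,0.05],[[0,0,-1],0,0.05],[[0,0,0],0,0.05]]'; python3 ft.py
```

```text
time: 22.7
position: [0.4639, 0.0452, 0.0142]
tool_rot: [0.707, -0.007, 0.007, -0.707]
ft_force: [-0.2, 0.2, 1.8]
grip_width: 0.0117
t 23.00 F [-0.12 -0.57  0.63] sd [0.33 0.42 0.48] p [463.96  45.27  14.26] w 12.1
```

```bash
python3 -m creep '[[[0,0,-2],0,0.05],[[0,0,-1],0,0.05],[[0,0,0],0,0.05]]'; python3 ft.py
```

```text
time: 23.3
position: [0.4639, 0.0422, 0.0143]
tool_rot: [0.707, -0.007, 0.007, -0.707]
ft_force: [-0.4, -0.9, 0.5]
grip_width: 0.0118
t 23.60 F [-0.08 -0.75  0.26] sd [0.24 0.27 0.57] p [463.88  42.27  14.26] w 11.5
```

```bash
python3 -m creep '[[[0,0,-2],0,0.05],[[0,0,-1],0,0.05],[[0,0,0],0,0.05]]'; python3 ft.py
```

```text
time: 23.9
position: [0.4638, 0.0392, 0.0143]
tool_rot: [0.707, -0.007, 0.007, -0.707]
ft_force: [0.2, 0.3, 0.5]
grip_width: 0.0118
t 24.20 F [-0.34 -0.41  1.23] sd [0.37 0.34 0.58] p [463.84  39.26  14.26] w 12.1
```

```bash
python3 -m creep '[[[0,0,-2],0,0.05],[[0,0,-1],0,0.05],[[0,0,0],0,0.05]]'; python3 ft.py
```

```text
time: 24.5
position: [0.4638, 0.0362, 0.0143]
tool_rot: [0.707, -0.007, 0.007, -0.707]
ft_force: [-0.1, -0.2, 1.5]
grip_width: 0.0121
t 24.80 F [-0.16 -0.66  0.9 ] sd [0.47 0.37 0.13] p [463.78  36.27  14.25] w 12.3
```

```bash
python3 -m creep '[[[0,0,-1],0,0.05],[[0,0,-1],0,0.05],[[0,0,0],0,0.05]]'; python3 ft.py
```

```text
time: 25.1
position: [0.4637, 0.0343, 0.0143]
tool_rot: [-0.707, 0.007, -0.007, 0.707]
ft_force: [-0.3, -0.2, 1.4]
grip_width: 0.0122
t 25.40 F [0.09 0.02 0.83] sd [0.28 0.39 0.24] p [463.73  34.34  14.26] w 11.6
```

```bash
python3 -m creep '[[[0,0,-1],0,0.05],[[0,0,-1],0,0.05],[[0,0,0],0,0.05]]'; python3 ft.py
```

```text
time: 25.7
position: [0.4637, 0.0323, 0.0142]
tool_rot: [0.707, -0.007, 0.007, -0.707]
ft_force: [-0.3, 1.4, 1.0]
grip_width: 0.0121
t 26.00 F [-0.04 -0.37  0.77] sd [0.3  0.23 0.5 ] p [463.7   32.28  14.25] w 12.1
```

```bash
python3 -m creep '[[[0,0,-1],0,0.05],[[0,0,-1],0,0.05],[[0,0,0],0,0.05]]'; python3 ft.py
```

```text
time: 26.3
position: [0.4637, 0.0303, 0.0142]
tool_rot: [-0.707, 0.007, -0.007, 0.707]
ft_force: [-0.2, 0.9, 0.4]
grip_width: 0.012
t 26.60 F [-0.14 -0.01  1.12] sd [0.25 0.56 0.44] p [463.66  30.3   14.26] w 11.9
```

```bash
python3 -m creep '[[[0,0,-1],0,0.05],[[0,0,-1],0,0.05],[[0,0,0],0,0.05]]'; python3 ft.py; python3 -c "
from h import *
c=robot.camera('scene');save(c,'s17.png',(220,170,320,250),7);c=robot.camera('top');save(c,'t17.png',(220,180,300,250),8);print(blobs(c,'blue',.005,10))"
```

```text
time: 26.9
position: [0.4636, 0.0284, 0.0143]
tool_rot: [-0.707, 0.007, -0.007, 0.707]
ft_force: [0.2, 1.6, 1.3]
grip_width: 0.012
t 27.20 F [-0.39  1.23  1.23] sd [0.45 0.37 0.61] p [463.6   28.38  14.25] w 12.0
[]
```

View pics/s17.png

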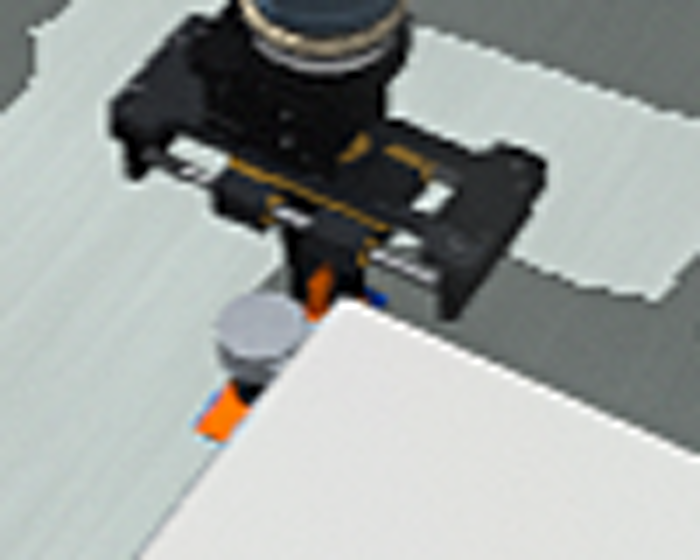

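View pics/t17.png

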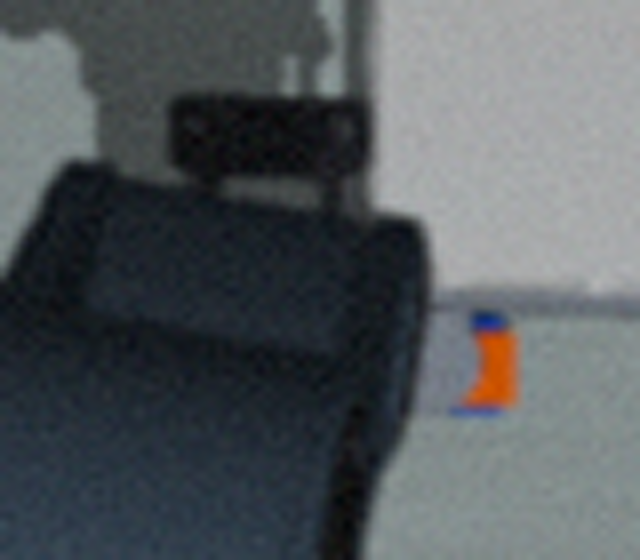

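```bash
python3 -m creep '[[[0,0,-0.5],0,0.05],[[0,0,-0.5],0,0.05],[[0,0,0],0,0.05]]'; python3 ft.py
```

```text
time: 27.6
position: [0.4635, 0.0276, 0.0143]
tool_rot: [-0.707, 0.007, -0.007, 0.707]
ft_force: [0.3, 3.9, 1.5]
grip_width: 0.0119
t 27.90 F [0.22 3.89 1.45] sd [0.3  0.41 0.31] p [463.52  27.55  14.26] w 12.1
```

```bash
python3 -m creep '[[[0,0,-0.5],0,0.05],[[0,0,-0.5],0,0.05],[[0,0,0],0,0.05]]'; python3 ft.py
```

```text
time: 28.2
position: [0.4635, 0.0266, 0.0142]
tool_rot: [-0.707, 0.007, -0.007, 0.707]
ft_force: [0.2, 4.9, 1.4]
grip_width: 0.0122
t 28.50 F [0.41 5.41 1.1 ] sd [0.4  0.45 0.47] p [463.46  26.6   14.26] w 11.3
```

```bash
python3 -m creep '[[[0,0,-0.4],0,0.05],[[0,0,-0.4],0,0.05],[[0,0,0],0,0.05]]'; python3 ft.py; python3 -c "
from h import *
c=robot.camera('scene');save(c,'s18.png',(190,170,350,320),4);c=robot.camera('top');save(c,'t18.png',(250,110,360,240),5)"
```

```text
time: 28.8
position: [0.4634, 0.0261, 0.0143]
tool_rot: [-0.707, 0.007, -0.007, 0.707]
ft_force: [-0.2, 7.0, 1.5]
grip_width: 0.0119
t 29.10 F [0.59 6.8  2.09] sd [0.59 0.4  0.42] p [463.4   26.09  14.25] w 11.6
```

View pics/t18.png

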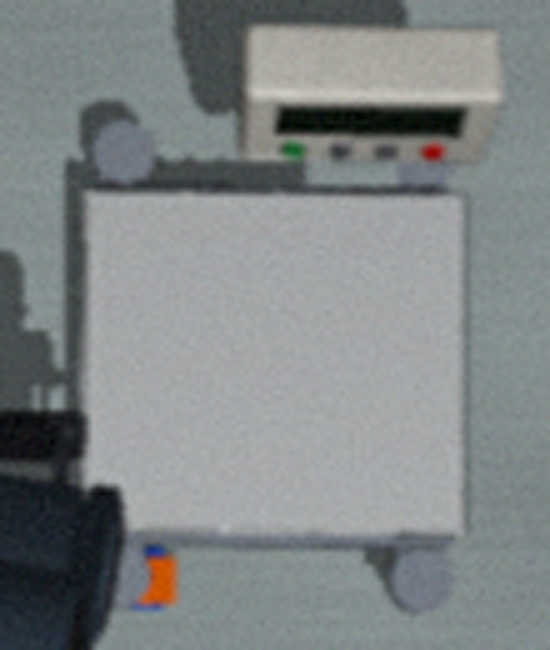

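```bash
python3 -m creep '[[[0,0,-0.2],0,0.05],[[0,0,0],0,0.05],[[0,0,0],0,0.05]]'; python3 ft.py; python3 -m creep '[[[0,0,0],0,0.25],[[0,0,0],0,0.25],[[0,0,0],0,0.25],[[0,0,0],0,0.25]]'; python3 ft.py; python3 -c "
from h import *
c=robot.camera('wrist');save(c,'w19.png',(180,170,380,330),4)"
```

```text
time: 29.5
position: [0.4634, 0.026, 0.0142]
tool_rot: [-0.707, 0.007, -0.007, 0.707]
ft_force: [1.1, 7.5, 1.5]
grip_width: 0.0119
t 29.80 F [0.95 7.4  1.45] sd [0.4  0.56 0.53] p [463.38  26.01  14.25] w 11.5
time: 30.2
position: [0.4636, 0.025, 0.0142]
tool_rot: [0.707, -0.007, 0.007, -0.707]
ft_force: [-0.1, -0.1, 0.1]
grip_width: 0.0216
t 30.50 F [0.02 0.07 0.2 ] sd [0.37 0.38 0.34] p [463.6   25.21  14.23] w 21.9
```

View pics/w19.png

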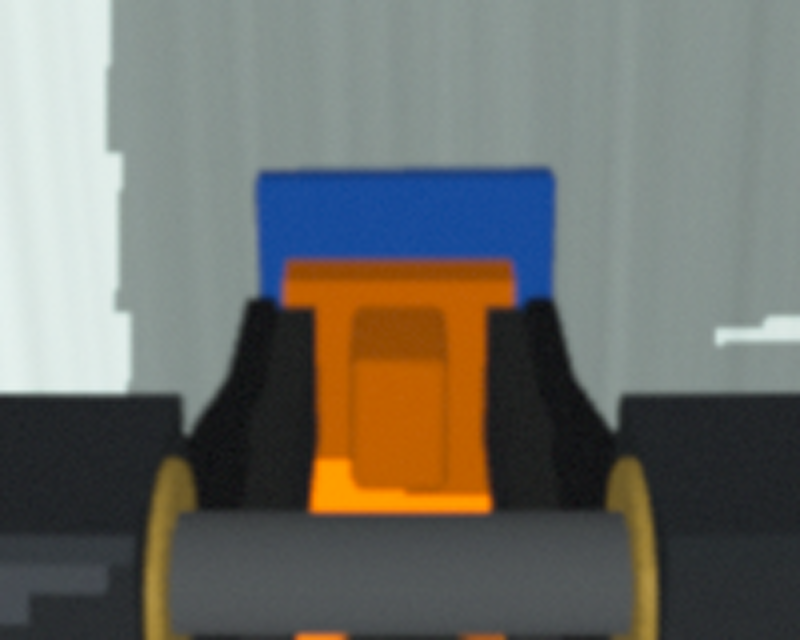

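```bash
python3 -m creep '[[[0,-10,0],0,0.25],[[0,-20,0],0,0.25],[[0,-30,0],0,0.25],[[0,-30,0],0,0.25],[[0,0,40],0,0.25],[[0,0,40],0,0],[[0,0,40],0,0],[[0,0,0],0,0]]' 20; python3 -c "
from h import *
obs()
c=robot.camera('scene');save(c,'s20.png',(190,170,350,320),4);c=robot.camera('top');save(c,'t20.png',(240,110,360,240),4.5);print(blobs(c,'orange',.01,10),blobs(c,'blue',.005,10))"
```

```text
time: 31.35
position: [0.4656, 0.1491, 0.1052]
tool_rot: [-0.707, 0.004, -0.006, 0.707]
ft_force: [0.1, -1.0, -0.2]
grip_width: 0.0059
t 31.35 p [465.6 149.1 105.2] F [ 0.1 -1.  -0.2] w 5.9
[[1.0, 0.002, 0.014], [-0.014, 0.001, 1.0], [0.002, -1.0, 0.001]] [0.08 0.54 1.88 0.   0.72 0.09]
[(array([282.1, 225.6]), array([461.8, -57.7]), array([16.2, 22.7]), 89.5, 26.5), (array([259.6, 225.3]), array([463.9,  11.9]), array([45.4, 25.9]), 89.6, 98.5)] [(array([253.2, 223.2]), array([464.2,  18.7]), array([58.6, 39. ]), 89.6, 37.5)]
```

View pics/s20.png

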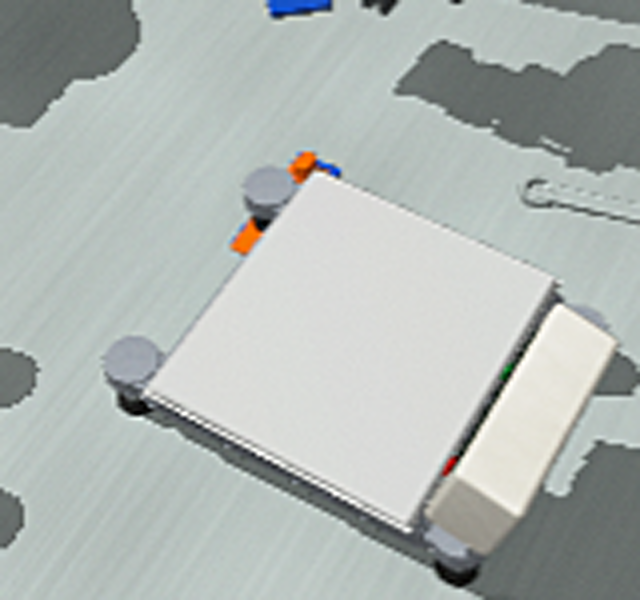

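View pics/t20.png

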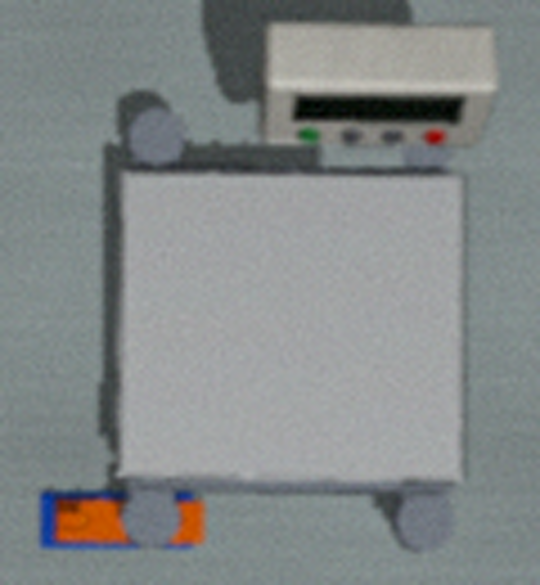

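```bash
python3 -m creep '[[[0,0,-35],0,0],[[0,0,-38],0,0],[[1,0,-38],0,0],[[1,0,-38],0,0],[[0,0,-33],0,0],[[0,20,0],0,0],[[0,15,0],0,0],[[0,0,0],0,0]]' 20; python3 ft.py; python3 -c "
from h import *
c=robot.camera('scene');save(c,'s21.png',(220,140,320,250),5)"
```

```text
time: 32.25
position: [0.4626, -0.0381, 0.0681]
tool_rot: [-0.707, 0.009, -0.007, 0.707]
ft_force: [-0.7, 0.1, -0.1]
grip_width: 0.0005
t 32.55 F [-0.07 -0.4   0.17] sd [0.59 0.31 0.83] p [464.28 -37.21  69.63] w 0.5
```

View pics/s21.png

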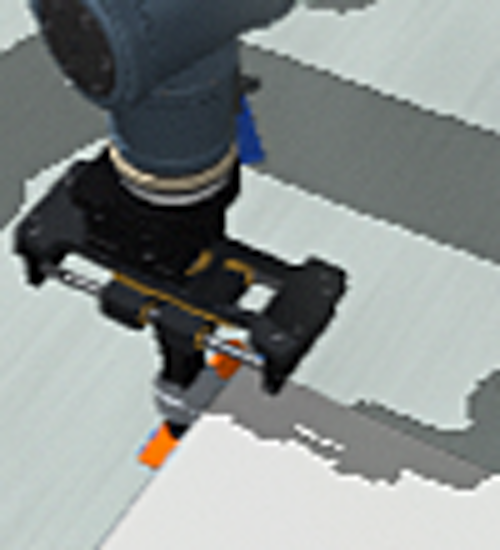

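```bash
python3 -m creep '[[[0,5,4],0,0],[[0,5,0],0,0],[[0,0,0],0,0],[[0,0,0],0,0]]'; python3 ft.py; python3 -m creep '[[[0,1,0],0,0],[[0,1,0],0,0],[[0,0,0],0,0]]'; python3 ft.py
```

```text
time: 33.0
position: [0.4642, -0.0324, 0.0589]
tool_rot: [-0.707, 0.007, -0.006, 0.707]
ft_force: [0.1, 0.8, 0.5]
grip_width: 0.0004
t 33.30 F [ 0.07  0.01 -0.31] sd [0.35 0.5  0.64] p [464.49 -32.65  59.23] w 0.1
time: 33.6
position: [0.4644, -0.0326, 0.0571]
tool_rot: [-0.707, 0.007, -0.007, 0.707]
ft_force: [0.6, -0.9, 0.1]
grip_width: 0.0005
t 33.90 F [ 0.05 -0.19 -0.19] sd [0.27 0.38 0.53] p [464.42 -32.65  57.23] w 0.3
```

```bash
python3 -m creep '[[[0,0.5,0],0,0],[[0,0.3,0],0,0],[[0,0,0],0,0]]'; python3 ft.py
```

```text
time: 34.2
position: [0.4645, -0.0327, 0.0564]
tool_rot: [-0.707, 0.007, -0.007, 0.707]
ft_force: [-0.1, -0.4, 0.3]
grip_width: 0.0006
t 34.50 F [-0.32  0.07  0.35] sd [0.19 0.51 0.2 ] p [464.43 -32.64  56.44] w 0.3
```

```bash
python3 -m creep '[[[0,0.3,0],0,0],[[0,0,0],0,0],[[0,0,0],0,0]]'; python3 ft.py;python3 -m creep '[[[0,0.2,0],0,0],[[0,0,0],0,0],[[0,0,0],0,0]]'; python3 ft.py
```

```text
time: 34.8
position: [0.4645, -0.0326, 0.0564]
tool_rot: [0.707, -0.007, 0.007, -0.707]
ft_force: [-1.1, -0.2, 4.2]
grip_width: 0.0003
t 35.10 F [-0.83  0.64  5.36] sd [0.21 0.43 0.5 ] p [464.46 -32.65  56.38] w 0.3
time: 35.4
position: [0.4645, -0.0327, 0.0564]
tool_rot: [0.707, -0.007, 0.007, -0.707]
ft_force: [-1.3, -0.2, 6.8]
grip_width: 0.0004
t 35.70 F [-0.98  0.19  6.92] sd [0.31 0.58 0.58] p [464.45 -32.65  56.37] w 0.4
```

```bash
python3 -m creep '[[[0,0.2,0],0,0],[[0,0,0],0,0],[[0,0,0],0,0]]'; python3 ft.py
```

```text
time: 36.0
position: [0.4645, -0.0326, 0.0563]
tool_rot: [0.707, -0.007, 0.007, -0.707]
ft_force: [-1.1, -0.1, 8.1]
grip_width: 0.0006
t 36.30 F [-1.45  0.11  9.33] sd [0.29 0.58 0.55] p [464.45 -32.65  56.34] w 0.6
```

```bash
python3 -m creep '[[[0,0.15,0],0,0],[[0,0,0],0,0],[[0,0,0],0,0],[[0,0,0],0,0]]'; python3 ft.py; python3 -m creep '[[[0,-2,0],0,0],[[0,-8,0],0,0],[[0,-25,0],0,0],[[0,-30,0],0,0],[[0,-30,30],0,0],[[0,0,40],0,0],[[0,0,40],0,0],[[0,0,40],0,0]]';python3 -m creep '[[[0,0,40],0,0],[[0,0,40],0,0],[[0,0,0],0,0],[[0,0,0],0,0]]'; python3 -c "
from h import *
obs()
c=robot.camera('scene');save(c,'s22.png');save(c,'s22c.png',(190,170,350,320),4);c=robot.camera('top');save(c,'t22.png');save(c,'t22c.png',(240,110,360,240),4.5);print(blobs(c,'orange',.01,10),blobs(c,'blue',.005,10))"
```

```text
time: 36.7
position: [0.4645, -0.0326, 0.0563]
tool_rot: [0.707, -0.007, 0.007, -0.707]
ft_force: [-0.7, 0.0, 10.1]
grip_width: 0.0006
t 37.00 F [-1.64  0.42 10.24] sd [0.74 0.18 0.22] p [464.45 -32.64  56.34] w 0.4
time: 37.8
position: [0.4674, 0.1186, 0.1513]
tool_rot: [-0.707, 0.007, -0.007, 0.707]
ft_force: [0.4, 0.5, -0.2]
grip_width: 0.0003
time: 38.2
position: [0.4684, 0.198, 0.1506]
tool_rot: [0.707, -0.006, 0.006, -0.707]
ft_force: [-0.0, -0.4, 0.7]
grip_width: 0.0002
t 38.2 p [468.4 198.  150.6] F [-0.  -0.4  0.7] w 0.2
[[1.0, -0.0, 0.017], [-0.017, -0.0, 1.0], [-0.0, -1.0, -0.0]] [ 0.18  0.48  1.79 -0.    0.87  0.2 ]
[(array([282.1, 225.6]), array([461.8, -57.7]), array([16.2, 22.7]), 89.5, 26.5), (array([259.4, 225.2]), array([463.9,  11.9]), array([45.4, 25.9]), 89.6, 98.0)] [(array([194.6, 268.9]), array([317. , 244.1]), array([ 52.3, 124.1]), 41.7, 283.5), (array([252.9, 223.3]), array([464.2,  18.7]), array([58.6, 39. ]), 89.6, 35.0)]
```

View pics/s22c.png

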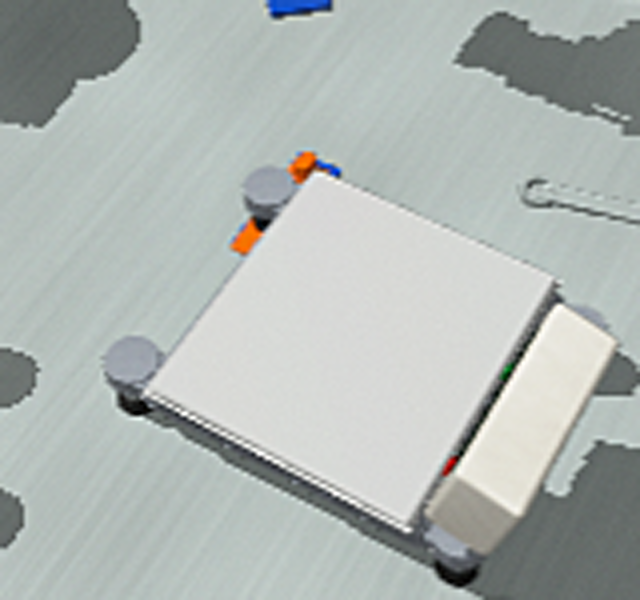

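View pics/t22.png

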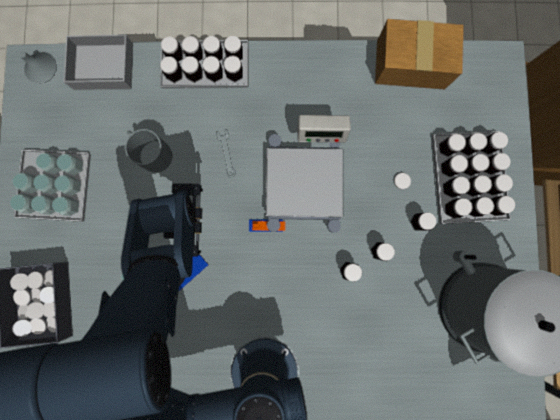

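View pics/t22c.png

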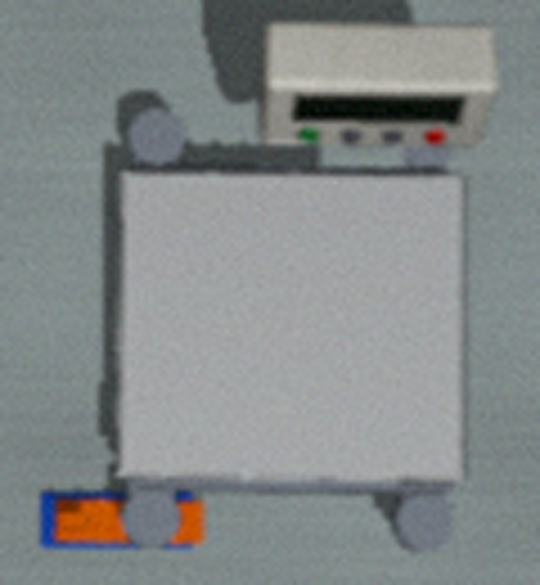

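View pics/s22.png

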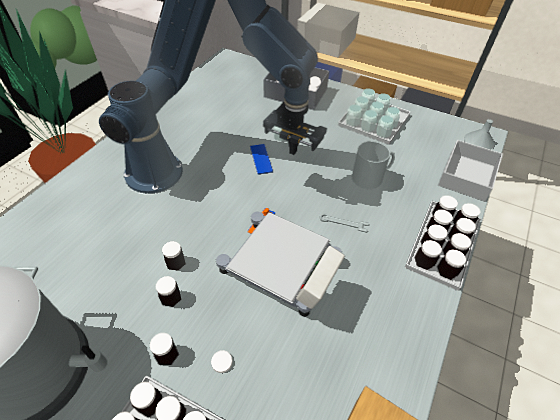

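```bash
python3 -m creep '[[[0,-40,0],0,0],[[0,-40,0],0,0],[[35,-30,0],0,0],[[35,-20,0],0,0],[[0,0,0],0,0],[[0,0,0],0,0]]'; python3 -c "
from h import *
c=robot.camera('scene');save(c,'s23.png',(230,90,330,180),6);c=robot.camera('wrist');save(c,'w23.png');print(proj(robot.camera('scene'),plane(robot.camera('top'),[[132,277]],.03)))"
```

```text
time: 38.9
position: [0.5391, 0.1942, 0.2805]
tool_rot: [0.707, -0.008, 0.008, -0.707]
ft_force: [-0.3, 0.4, -0.1]
grip_width: 0.0006
[[279.49898542 129.35413054]]
```

View pics/s23.png

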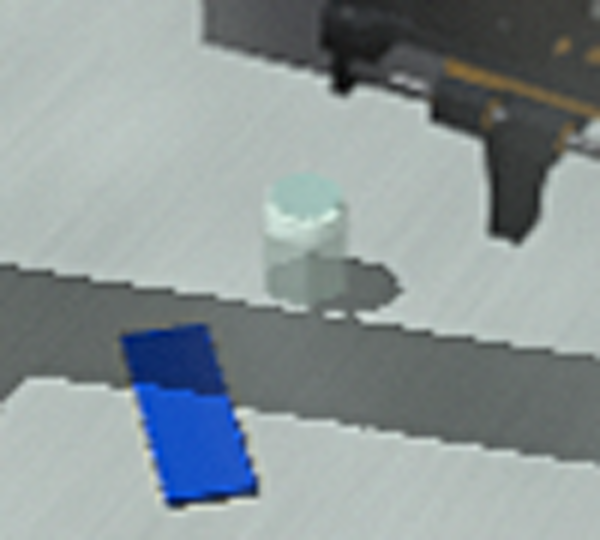

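View pics/w23.png

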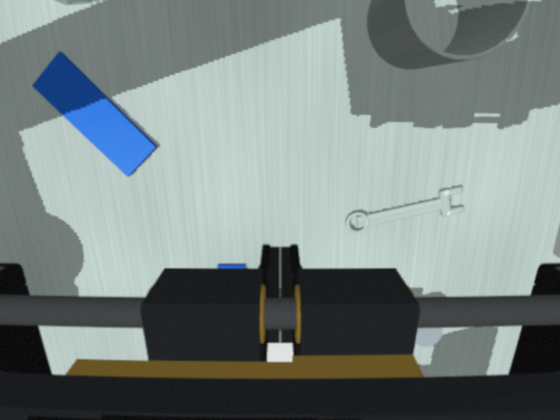

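The empty jar is standing where it was, at (281,131) in the scene picture. The spanner and jug haven't moved either, so I'm handing in.

```bash
python3 -c "
from rig import robot
print(robot.hand_in())"
```

```text
the job is handed in; nothing more can be done
None
```

The packer and wedge are in place under the near left foot, the corner no longer rocks, and I handed the job in at about 39 s.

- **Packer:** I slid the 110 x 40 mm blue packer under the foot from the left, because the near side was too close to the base for the arm to reach. It showed evenly on both sides of the ear afterwards.
- **Wedge:** I pushed it in on top of the packer, thin end first, until the push steadied at about 7.4 N. That is inside the 6 to 9 N snug range. It stayed put when I let go.
- **Press check:** I pressed the corner up to about 10 N and it went down less than 0.1 mm, so there was no rocking.
- **Last pictures:** The scale looked unmoved and the packer and wedge were unchanged after the press. The jug, spanner, lid and jars were where they started, and the gripper was clear of everything.

No check failed. The force readings scatter by about 0.5 N, and the zero had drifted by about 0.5 N before the wedge touched the foot. I had no direct measurement of the load on each foot; that all four carry weight follows from the push force and the press check.

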